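# Seat a drive board with its ejector levers

### The arm

A 6-joint arm with a two-finger parallel gripper is mounted at the origin on the work surface; the furniture and walls round the work are solid. World frame = base frame: x ahead of the robot, y to its left, z up, the work surface at z = 0. Lengths are in mm, angles in rad, forces in N, time in s.
With the tool pointing down it reaches from about 325 to 1000 mm from the base axis. Payload 5.1 kg.
Tool frame: the origin (TCP) lies between the finger pads; the fingertips stand manip.tip_reach ahead of it and the grasp point (between the pads) lies 8 mm behind it (manip.tip_reach is the distance from the TCP to the fingertips, in mm); z points along the fingers, y is the line along which they close (so a half turn about z gives the same grasp; the last joint's range is limited). The gripper opens to 85 mm and grips with 20 to 120 N. Pads are 22 mm wide; open, the fingers measure 114 mm over their backs; the gripper's body (76 mm by 85 mm) begins 54 mm behind the grasp point. The pads swing forward as they close: fully open they stand 13 mm farther back than shut.
Start: joints at [1.049, 0.124, 1.65, -0, 1.367, -0.083], TCP at [276.173, 588.399, 242.322] pointing down, gripper open.
Joint ranges: [-2.61, 2.61], [-1.02, 2.33], [0.03, 2.71], [-1.35, 4.49], [0.32, 2.68], [-2.91, 2.91]. Speed limits (rad/s): [2.57, 2.57, 3.14, 3.14, 3.14, 3.14].

### API

Orientations are given as a unit quaternion [x, y, z, w].
In Python, from workcell import telemetry, optics, close_job, manip gives the robot as it stands. The module is installed in compiled form; this text tells all that it offers.
- The arm moves only by the tool send_rows, never from a script. Its argument "moves" is a list of rows, each a list of 3 entries, a list of its own where there are three numbers: the shift along the world's x, y, z in mm, then the turn, a rotation vector about the world's x, y, z in rad, then the closure, from 0 (fully open) to 1 (shut). A call has 1 to 5 rows; each row shifts and turns the commanded pose from where the row before left it; what a row does not reach is not made up. A row lasts 1/8 s, in which the tool goes at most 62.5 mm and 10.7 degrees, less where a joint would pass 70% of its speed; a pose out of reach is approached as far as the arm can. A call is refused whole if a number of a shift passes 62.5 or a number of a turn 0.188, either way. A call with a gripper value outside its range is refused whole. The fingers move at their own pace and stop on an object; "squeeze" is the grip in N (left out, the last holds). Time passes only in rows, so rows that do not move let the fingers close. It gives the time, the measured TCP pose, the force, the opening and the grip force at its end, in the units of the state.
- telemetry.get_obs(): the state, without advancing time (a new reading comes with each control period).
- optics.read_camera(name): name is "scene" or "top" or "wrist"; returns (picture, depth): 420x560x3 uint8, blue, green, red; 420x560 float32, mm along the optical axis (not along the pixel's ray), 0 where there is no reading.
- optics.get_calibration(name): a dict with "vfov" (degrees; the focal length in pixels is half the picture's height over the tangent of half this angle, whatever the lens; pixels are square), "cx", "cy" (the principal point, pixels), "extrinsics" (4x4, takes a point from world to camera coordinates). Camera axes: x right, y down, z forward; pixel columns grow to the right and rows downward; lengths in mm; the calibration is good to about 2 mm. A picture is of the moment at which its call begins: read the wrist's pose just before it. get_calibration takes no time and is no camera call; for the wrist camera it gives the pose at the moment of the call.
- close_job(): hands the job in; it is judged then, once.
The state is a dict: "time": time; "joint_pos": joint angles; "joint_vel": joint speeds; "joint_torque": joint torques, N m; "ee_pos": TCP position; "tool_rot": TCP orientation; "force": force on the tool from outside, world axes, zero at the start; "torque": the same for the moment, N m; "grip_width": finger opening in mm; "finger_force": force on a finger pad.
Only numpy, scipy, OpenCV 4.12 (cv2) and the standard library are available. Lean on these libraries where they do the work, as an engineer would, in place of code of your own. Each camera call takes 0.05 s, during which the arm holds its last target. There are 200 camera calls.

### The job

A spare drive board stands in the grooved wooden block. Take it by the pale aluminium rail on its top, lower it into the empty slot of the router's control unit, parts facing the robot like those of its seated neighbour, and stop when it stands on the contacts: they are too tight to press it home by hand. Then seat it fully by swinging its two open red ejector levers inward until each draws its end of the board tight down on the brass stop screws; how close to upright that is differs, so feel for it. Work the levers by turns, part of the way and then the rest, so that the board goes down nearly level; push them from outside without gripping them, with no more than about a kilogram (10 N), also once they are tight, then let go, and leave the things around in place.

Things in the scene. Friction and masses are not known exactly. Their poses are not given: they have to be found in the camera images.
- board_rail (a point): Middle of the aluminium grip rail on top of the loose drive board (0.5 kg): 12 mm thick (x), 112 mm long (y), 22 mm tall; this point is 107 mm over the board's lower edge, 11 mm under the top. Axes: x across the plate, y along it, z up; -x is the side with the parts.
- board_edge (a point): Middle of the loose board's lower edge, axes as board_rail. The green plate is 5 mm thick, 130 mm long (124 mm above a height of 50 mm), 98 mm tall without the rail. Grey ears (16 mm thick, x) stand out at both ends to 79 mm from the middle, 44 to 52 mm over the edge.
- board_front (a point): Point in the heat sink on the loose board's parts side, 14 mm to -x of the plate's middle plane, 33 mm to -y, 66 mm over the lower edge. The parts end 10 mm below the rail.
- block: Fixed block of wood, 80 x 170 x 34 mm (x, y, z), origin under its middle. The board stands in its groove along y, 7 mm wide; the groove's floor is 12 mm over the worktop.
- unit: Fixed open control unit, base 200 x 216 mm, origin on the worktop under the middle of its empty slot; x across the slot, y along it, z up. A seated neighbour board of the same size, its two levers closed, stands 66 mm to +x (all fixed); a supply box 50 mm tall stands 40 to 84 mm to -x.
- slot (a point): About where board_edge lies when the board is seated, 22 mm over the worktop; axes as unit. Channels guide the board's ends (1.2 mm play each way in x, 1.7 mm in y), with a funnel 18 mm wide at their top, 41 mm over this point. The contacts stop the board 8 mm over this point: each end's give way only under about 10 N (20 N together) and then stay.
- stop_left (a point): Top of the two brass stop screws under the left (+y) ear of a board in the slot, 69 mm from the slot's middle; set 0 to 5 mm higher than 66 mm over the worktop, each end differently.
- stop_right (a point): The same under the right (-y) ear.
- ear_left (a point): Underside of the loose board's +y ear, 69 mm from the middle, 44 mm over the lower edge; seated, it bears on stop_left.
- ear_right (a point): The same for the -y ear and stop_right.
- lever_left (a joint): Red ejector lever at the slot's +y end, rad: 0 upright, 1.1 fully outward, stiff, stays where left. Hinge axis along x, 88 mm from the slot's middle, 70 mm over the worktop; end 74 mm from the hinge. Below about 0.6 rad its claw presses the ear down with 4 to 8 N at the end; then it goes tight between 0.35 and -0.05. Wide open, follow its arc: a level push can bind.
- lever_right (a joint): The same kind of lever at the slot's -y end, mirrored: 0 upright, up to 1.1 swung outward (to -y).
- lever_left_pad (a point): Middle of the left lever's thumb pad, 64 mm from the hinge, moves with the lever; pad 20 mm wide along the hinge axis, 9 mm thick, 20 mm long. z points along the handle, away from the hinge.
- lever_right_pad (a point): The same for the right lever.
- tin_c (a point): Middle of the open screw tin, 74 mm across, 34 mm tall; not to be moved.
- tape_c (a point): Middle of the yellow tape measure, 36 x 78 x 63 mm; not to be moved.
- mug_c (a point): Middle of the white mug, 78 mm wide, 97 mm tall; not to be moved.

How it is judged (in metres and radians):
On the way:
1. the board stands upright between the guides, on the contacts and not yet seated (z of board_edge in the frame of slot between 0.006 and 0.0105 m and horizontal distance between board_edge and slot below 0.004 m and x of board_front in the frame of slot below 0 m), for 0.2 s.
At the end, for the whole second after the job is handed in: The board stands in the slot within 4 mm of its middle, parts facing the robot's side, both ears down to within 0.6 mm of their stop screws, and both red levers are swung in below 0.45 rad (z of ear_left in the frame of stop_left below 0.0006 m and z of ear_right in the frame of stop_right below 0.0006 m and horizontal distance between board_edge and slot below 0.004 m and x of board_front in the frame of slot below 0 m and value of joint each of lever_left, lever_right below 0.45 rad); the robot touches nothing.
It fails at once if the board is forced more than 2.5 mm into the contacts while both levers still stand open beyond 0.7 rad (z of board_edge in the frame of slot below 0.0055 m and horizontal distance between board_edge and slot below 0.008 m and value of joint each of lever_left, lever_right above 0.7 rad).
It fails at once if a lever is pushed with more than 15 N (contact force between the fingers and lever_left above 15 N or contact force between the fingers and lever_right above 15 N).
It fails at once if the board, once in the slot, is cocked by more than 0.05 rad (one end 7 mm lower than the other) (z of board_edge in the frame of slot below 0.012 m and horizontal distance between board_edge and slot below 0.008 m and (angle between board_edge's own y axis and vertical above 1.6208 rad or angle between board_edge's own y axis and vertical below 1.5208 rad)).
It fails at once if tin, tape measure or mug is moved more than 15 mm (distance of any of tin_c, tape_c, mug_c from where it was at the start of the episode above 0.015 m).
It also fails if it takes over 72 s, if anything falls off the work surface, if the arm or the gripper's body presses on something with over 40 N, if the wrist force passes 120 N, or if a joint passes its speed limit or range.

## Working session

There is one attempt and no reset: what is moved stays moved. The work goes in short steps, Python scripts to look and compute and a tool call to move; the robot and the scene stay as the last step left them, time stands still between calls to the robot, and variables do not carry over. Pictures are saved under pics/ and viewed, at most 10 in all, crops included, and the job is handed in when it is done.

Besides the shell and the picture viewer there is one more tool, called after ">>>" as name(argument=value, ...), one argument or row to a line, values as JSON. send_rows: Moves the arm, as the interface text tells. Its arguments: {"type":"object","properties":{"moves":{"type":"array","items":{"type":"array"}},"squeeze":{"type":"number"}},"required":["moves"]}

```bash
mkdir -p pics
cat > h.py <<'E'
import numpy as np, cv2
from workcell import telemetry, optics, manip
def cam(n):
    c=optics.get_calibration(n); p,d=optics.read_camera(n); return p,d,c
def pts(d,c):
    h,w=d.shape; f=h/2/np.tan(np.radians(c['vfov'])/2)
    u,v=np.meshgrid(np.arange(w),np.arange(h))
    P=np.stack([(u-c['cx'])/f*d,(v-c['cy'])/f*d,d,np.ones_like(d)],-1)
    W=P@np.linalg.inv(np.array(c['extrinsics'])).T
    W[d==0]=np.nan
    return W[...,:3]
E
python3 - <<'E'
from h import *
print(telemetry.get_obs(),manip.tip_reach)
for n in('scene','top'):
    p,d,c=cam(n); print(n,c,(d>0).mean())
    cv2.imwrite(f'pics/{n}.png',p); np.savez(f'{n}.npz',p=p,W=pts(d,c))
E
```

```text
{'time': 0.0, 'joint_pos': array([ 1.04938736e+00,  1.24484227e-01,  1.65166890e+00,  7.68158768e-06,
        1.36747671e+00, -8.25909845e-02]), 'joint_vel': array([-0.0009161 ,  0.00042834,  0.00027182, -0.00018294, -0.00054053,
        0.00017406]), 'joint_torque': array([ 1.67346923e-03, -4.23595583e+01, -3.65462565e+01,  8.85273789e-05,
        6.60907914e-03,  2.62904638e-05]), 'ee_pos': array([275.89466294, 587.9017975 , 241.06950948]), 'tool_rot': array([ 2.17653470e-01,  9.76025578e-01, -9.71376589e-04, -3.06551100e-04]), 'force': array([ 0.30468896,  1.13422141, -0.0645684 ]), 'torque': array([ 0.00085887, -0.02069047, -0.0507768 ]), 'finger_force': 0.0, 'grip_width': 85.53776226552846} 11.0
scene {'vfov': 48.30953619859895, 'cx': 273.7416483542612, 'cy': 210.51496369261454, 'extrinsics': array([[ 6.57939272e-01, -7.52904575e-01, -1.58308492e-02,
        -3.64407659e+02],
       [-5.69436143e-01, -4.83635634e-01, -6.64709751e-01,
         2.79970598e+02],
       [ 4.92806650e-01,  4.46353307e-01, -7.46933953e-01,
         1.10558128e+03],
       [ 0.00000000e+00,  0.00000000e+00,  0.00000000e+00,
         1.00000000e+00]])} 0.9909396258503401
top {'vfov': 53.016596560581014, 'cx': 284.6308181149055, 'cy': 208.21139260136903, 'extrinsics': array([[ 1.93456297e-02, -9.99440810e-01,  2.72729524e-02,
        -1.03853569e+02],
       [-9.90104519e-01, -2.29427943e-02, -1.38443739e-01,
         4.62812375e+02],
       [ 1.38992040e-01, -2.43247921e-02, -9.89994706e-01,
         1.22864621e+03],
       [ 0.00000000e+00,  0.00000000e+00,  0.00000000e+00,
         1.00000000e+00]])} 0.9961989795918368
```

View pics/scene.png

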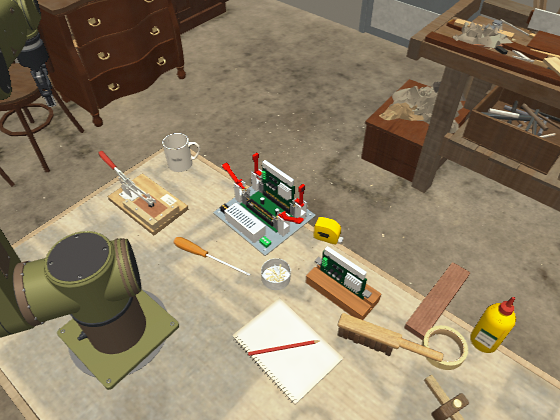

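View pics/top.png

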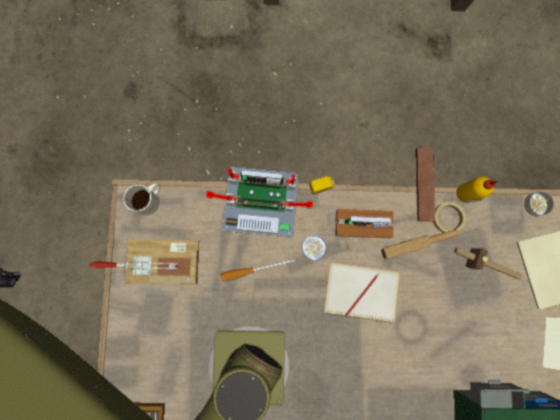

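The scene view shows the unit at about (265,210) and the board in its block at about (343,275). In the top view the unit is at (262,200), the block and board at (365,222), and the open levers at (215,195) and (303,204). I'll measure them from the depth images.

```bash
cat >> h.py <<'E'
def fitrect(P):
    (c,s,a)=cv2.minAreaRect(P[:,:2].astype(np.float32))
    b=cv2.boxPoints((c,s,a)); e=b[1]-b[0]; g=b[2]-b[1]
    l,sh=(e,g) if np.hypot(*e)>np.hypot(*g) else (g,e)
    return np.round(c,1),np.round([np.hypot(*l),np.hypot(*sh)],1),np.round(np.degrees(np.arctan2(-l[0],l[1])),2)
E
python3 - <<'E'
from h import *
for n in('top','scene'):
    z=np.load(n+'.npz'); p,W=z['p'],z['W']
    hsv=cv2.cvtColor(p,cv2.COLOR_BGR2HSV); H,S,V=[hsv[...,i].astype(int) for i in range(3)]
    X,Y,Z=W[...,0],W[...,1],W[...,2]
    print(n)
    region=(X>350)&(X<800)&(Y>-500)&(Y<400)
    def rep(name,m,k=1):
        cnt,lab,st,_=cv2.connectedComponentsWithStats((m&region).astype(np.uint8))
        for i in range(1,cnt):
            if st[i,4]>=12:
                P=W[lab==i]; print(name,st[i,:5],'mean',P.mean(0).round(1),'zmax',np.nanpercentile(P[:,2],[5,50,95]).round(0),*fitrect(P))
    rep('red',((H<6)|(H>174))&(S>180)&(V>120)&(Z>40))
    rep('rail',(S<60)&(V>110)&(Z>85)&(Z<150))
    rep('wood',(H>5)&(H<14)&(S>100)&(Z>22)&(Z<45))
    rep('yellow',(H>22)&(H<32)&(S>180)&(Z>30))
    rep('green',(H>40)&(H<85)&(S>80)&(Z>10))
E
```

```text
top
red [228 168   4   7  20] mean [549.1  63.3 142.3] zmax [137. 143. 148.] [549.6  63.5] [17.1  8. ] -84.78
red [233 174   5   4  18] mean [550.4  53.8  80.9] zmax [77. 81. 84.] [551.8  53.4] [12.1 10.4] -175.62
red [286 175   8   8  26] mean [ 536.1 -106.4  110.1] zmax [ 79.  93. 145.] [ 535.3 -104.2] [17.6 14.1] -177.81
red [207 191  26   9  95] mean [487.8  98.6  96. ] zmax [ 78.  95. 114.] [485.6  94.1] [66.7 15.2] -7.93
red [288 202  25   6  88] mean [ 469.5 -139.7   96.6] zmax [ 81.  97. 111.] [ 468.  -135.6] [67.6 14.7] -2.58
rail [241 171  42  13 254] mean [541.1 -31.8 131.5] zmax [102. 138. 143.] [538.9 -24.6] [115.7  23.5] -3.9
rail [123 185  30  27 178] mean [479.5 323.3  93.3] zmax [86. 94. 99.] [476.5 326.3] [78.2 76.6] -178.13
rail [350 217  41  11 245] mean [ 423.5 -336.5  121.9] zmax [ 91. 128. 133.] [ 420.9 -329.3] [112.4  22.3] -1.26
wood [132 190  17  19 190] mean [481.9 336.   38.7] zmax [35. 39. 43.] [480.7 336.6] [56.9 41.9] -130.51
wood [341 209  30  10 106] mean [ 455.5 -305.8   33.8] zmax [30. 34. 38.] [ 452.5 -307.5] [88.8 26.8] -0.17
wood [336 210   6  12
[... 2108 characters left out ...]
 zmax [35. 56. 63.] [ 536.6 -206. ] [65.6 38.2] -159.62
green [261 168  34  39 352] mean [540.4 -18.1  73.2] zmax [ 33.  78. 112.] [539.6 -16.6] [142.7  22.5] -7.57
green [250 191  35  26 256] mean [517.2  -1.2  13.1] zmax [10. 12. 17.] [511.9  -2.6] [110.3  48.2] -5.51
green [240 203  37  29 102] mean [463.8 -21.2  13. ] zmax [10. 13. 16.] [464.4 -18.7] [149.3   8.8] -4.08
green [259 210  13  11  19] mean [478.9 -33.8  16. ] zmax [11. 14. 25.] [476.3 -38. ] [60.4 13.4] -11.95
green [259 236  12  12  78] mean [406.6 -97.   19.6] zmax [14. 20. 23.] [408.2 -95.9] [28.7 21.2] -6.44
green [321 251  46  48 427] mean [ 422.  -323.7   71.4] zmax [ 34.  74. 103.] [ 420.6 -332.3] [126.6  12.3] -179.1
```

>>> send_rows(
  moves=[
    [[16,-61,10],[0,0,-0.12],0],
    [[16,-61,10],[0,0,-0.12],0],
    [[16,-61,10],[0,0,-0.12],0],
    [[16,-61,10],[0,0,-0.12],0],
    [[16,-61,10],[0,0,-0.12],0],
  ],
)

```text
time: 0.72
ee_pos: [354.4, 287.9, 291.1]
tool_rot: [0.498, 0.867, -0.0, 0.0]
force: [0.9, -0.2, 0.7]
grip_width: 85.4
finger_force: 0.0
```

>>> send_rows(
  moves=[
    [[16,-61,10],[0,0,-0.12],0],
    [[16,-61,10],[0,0,-0.12],0],
    [[16,-61,10],[0,0,-0.12],0],
    [[16,-61,10],[0,0,-0.12],0],
    [[16,-61,10],[0,0,-0.12],0],
  ],
)

```text
time: 1.35
ee_pos: [432.6, -10.7, 340.3]
tool_rot: [0.732, 0.681, 0.0, 0.0]
force: [1.1, 1.1, 0.4]
grip_width: 85.4
finger_force: 0.0
```

Run:
```python
from h import *
o=telemetry.get_obs(); print(o['time'],o['ee_pos'],o['tool_rot'],o['joint_pos'])
p,d,c=cam('wrist'); print(c,(d>0).mean())
o=telemetry.get_obs(); print(o['ee_pos'])
cv2.imwrite('pics/w1.png',p); np.savez('w1.npz',p=p,W=pts(d,c))
```

```text
1.35 [432.64306797 -10.66462622 340.26454904] [7.32129881e-01 6.81165032e-01 1.79741307e-04 5.85673652e-05] [-1.48944084e-01 -4.19833472e-01  1.97293887e+00  2.08274569e-04
  1.58817169e+00 -7.68496412e-02]
{'vfov': 60.282602719519076, 'cx': 286.25580615662255, 'cy': 215.2173971447203, 'extrinsics': array([[ 9.97416206e-01, -7.18393087e-02, -1.60691029e-04,
        -4.33086015e+02],
       [-6.92691374e-02, -9.62320141e-01,  2.62948158e-01,
        -3.98746027e+01],
       [-1.90446501e-02, -2.62257623e-01, -9.64809951e-01,
         4.78327802e+02],
       [ 0.00000000e+00,  0.00000000e+00,  0.00000000e+00,
         1.00000000e+00]])} 0.9959821428571428
[434.10689852 -17.09752979 341.43105993]
```

View pics/w1.png

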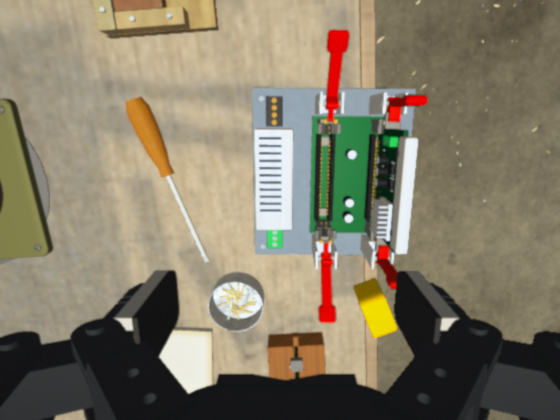

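The wrist view looks straight down on the unit. The slot runs along x≈323 px between rows 125 and 235, with the levers' ends at (338,40) and (327,313). The tin is at (237,298) and the tape at (376,307). The arm was still settling, so I'll take another picture and measure from that.

Run:
```python
from h import *
import time
for k in range(3): p,d,c=cam('wrist')
o=telemetry.get_obs(); print(o['time'],o['ee_pos'])
W=pts(d,c); np.savez('w1.npz',p=p,W=W); cv2.imwrite('pics/w1b.png',p)
hsv=cv2.cvtColor(p,cv2.COLOR_BGR2HSV); H,S,V=[hsv[...,i].astype(int) for i in range(3)]
Z=W[...,2]
def rep(name,m,n=60):
    cnt,lab,st,_=cv2.connectedComponentsWithStats(m.astype(np.uint8))
    for i in range(1,cnt):
        if st[i,4]>=n:
            P=W[lab==i]; P=P[~np.isnan(P[:,2])]; print(name,st[i,:5],'mean',P.mean(0).round(1),'z',np.percentile(P[:,2],[5,50,95]).round(0),*fitrect(P))
rep('red',((H<6)|(H>174))&(S>180)&(V>120)&(Z>40)&(Z<150))
rep('rail',(S<60)&(V>110)&(Z>128)&(Z<150))
rep('box',(S<60)&(V>110)&(Z>46)&(Z<56),200)
rep('base',(Z>5)&(Z<18)&(W[...,0]<700),800)
rep('pcb',(H>40)&(H<85)&(S>80)&(Z<30)&(Z>5),100)
rep('mid',(Z>58)&(Z<74)&(S<90),30)
rep('tin',(Z>25)&(Z<42)&(W[...,0]<420)&(W[...,1]<-60)&(W[...,1]>-250),100)
for r in range(120,246,6): print(r,[f'{z:.0f}' for z in Z[r,306:346:2]])
```

```text
1.55 [432.67564212  -9.62076538 339.80929858]
red [ 326   29   22   92 1108] mean [488.4  98.1  96.9] z [ 75.  98. 112.] [489.8  88.4] [80.1 18.3] -0.71
red [404  94  23  11 216] mean [551.2  61.9 143. ] z [140. 143. 145.] [551.5  61.9] [18.6  8.4] -94.08
red [388 104  13  17 190] mean [550.4  51.7  81.3] z [78. 80. 88.] [550.9  51.6] [16.  11.5] -6.37
red [319 243  17  79 780] mean [ 470.2 -137.5   94.6] z [ 74.  95. 111.] [ 469.1 -129.6] [78.8 17.9] -1.5
red [377 245  13  14 147] mean [ 538.9 -102.6   80.4] z [78. 80. 82.] [539.6 -99.3] [23.9 11.5] -6.82
rail [ 392  137   26  117 1859] mean [544.2 -23.2 138.5] z [130. 140. 141.] [545.5 -26.2] [111.8  12.9] -4.39
box [ 254  129   39  101 3740] mean [418.4 -14.   50.2] z [49. 50. 52.] [418.  -16.6] [119.6  44. ] -4.08
base [ 104    0  114   38 1040] mean [332.4 171.9  15.1] z [ 7. 17. 18.] [301.1 175.8] [129.1  31.9] -89.9
base [ 252   87   77  168 5893] mean [442.1  -5.   10.5] z [ 9. 10. 13.] [437.3 -18.2] [216.4  94.8] -4.43
base [ 330   88   86  167 5332] mean [519.3 -12.1  12.3] z [ 9. 13. 15.] [519.2 -17.8] [228.3  91. ] -17.9

[... 3742 characters left out ...]
0', '18', '21', '20', '20', '29', '31', '32', '13', '13', '15', '13', '12', '13']
216 ['10', '10', '13', '15', '24', '32', '29', '12', '14', '15', '18', '29', '32', '31', '13', '12', '12', '14', '14', '28']
222 ['9', '10', '14', '14', '13', '25', '30', '28', '29', '30', '33', '29', '13', '11', '13', '13', '13', '14', '12', '12']
228 ['10', '11', '12', '12', '13', '31', '56', '56', '32', '30', '32', '52', '56', '12', '12', '14', '15', '14', '15', '13']
234 ['11', '9', '11', '13', '10', '63', '62', '58', '46', '45', '46', '50', '57', '60', 'nan', '11', '11', '8', '12', '11']
240 ['10', '11', '10', '19', '38', '36', '35', '65', '68', '36', '35', '37', '67', '67', '9', '9', '9', '10', '9', '10']
```

>>> send_rows(
  moves=[
    [[-1.5,-54,-8],[0,0,0.008],0],
    [[-1.5,-54,-8],[0,0,0.008],0],
    [[-1.5,-54,-8],[0,0,0.008],0],
    [[-1.5,-54,-8],[0,0,0.008],0],
    [[-1.5,-54,-8],[0,0,0.008],0],
  ],
)

```text
time: 2.17
ee_pos: [425.8, -278.3, 299.5]
tool_rot: [0.716, 0.699, 0.0, -0.0]
force: [0.6, -0.4, 0.5]
grip_width: 85.5
finger_force: 0.0
```

>>> send_rows(
  moves=[
    [[-1,-52,-10],[0,0,0.008],0],
    [[0,0,0],[0,0,0],0],
    [[0,0,0],[0,0,0],0],
    [[0,0,0],[0,0,0],0],
  ],
)

```text
time: 2.68
ee_pos: [425.0, -329.0, 290.6]
tool_rot: [0.713, 0.701, 0.0, 0.0]
force: [1.0, 0.3, -1.1]
grip_width: 85.7
finger_force: 0.0
```

Run:
```python
from h import *
p,d,c=cam('wrist')
o=telemetry.get_obs(); print(o['time'],o['ee_pos'],o['tool_rot'],o['force'])
W=pts(d,c); np.savez('w2.npz',p=p,W=W); cv2.imwrite('pics/w2.png',p)
hsv=cv2.cvtColor(p,cv2.COLOR_BGR2HSV); H,S,V=[hsv[...,i].astype(int) for i in range(3)]
Z=W[...,2]; X=W[...,0]; Y=W[...,1]
reg=(X>370)&(X<480)&(Y>-440)&(Y<-230)
def rep(name,m,n=60):
    cnt,lab,st,_=cv2.connectedComponentsWithStats((m&reg).astype(np.uint8))
    for i in range(1,cnt):
        if st[i,4]>=n:
            P=W[lab==i]; P=P[~np.isnan(P[:,2])]; print(name,st[i,:5],'mean',P.mean(0).round(1),'z',np.percentile(P[:,2],[5,50,95]).round(0),*fitrect(P))
rep('railtop',(Z>125)&(Z<136))
rep('block',(Z>29)&(Z<39),200)
rep('ears',(Z>60)&(Z<68),20)
rep('all>85',(Z>85)&(Z<112),60)
```

```text
2.725 [ 424.93835654 -329.18691323  290.75655318] [7.13234588e-01 7.00925258e-01 1.14685998e-04 4.38761033e-04] [-0.29310247 -0.3874584   0.52634051]
railtop [ 281  135   15  131 1880] mean [ 427.6 -328.7  129.9] z [129. 130. 131.] [ 427.4 -331.8] [111.1  11.6] -0.6
block [ 250  107   35  154 3817] mean [ 401.9 -327.6   34.1] z [33. 34. 35.] [ 404.6 -337.1] [170.   35.8] -1.86
block [ 292  107   35  153 4471] mean [ 451.7 -331.6   34.1] z [33. 34. 35.] [ 450.  -337.1] [168.2  35.9] -0.66
ears [279 107  18  18 310] mean [ 428.6 -261.3   64. ] z [63. 64. 65.] [ 428.2 -261.3] [16.4 15.7] -90.92
ears [274 167   7   6  24] mean [ 416.7 -311.6   66.3] z [64. 67. 68.] [ 416.6 -311.6] [7.2 3.2] -64.49
all>85 [271 215  11  32 310] mean [ 415.5 -367.2   92.1] z [86. 93. 96.] [ 415.4 -367.7] [29.5  9.8] -1.06
```

View pics/w2.png

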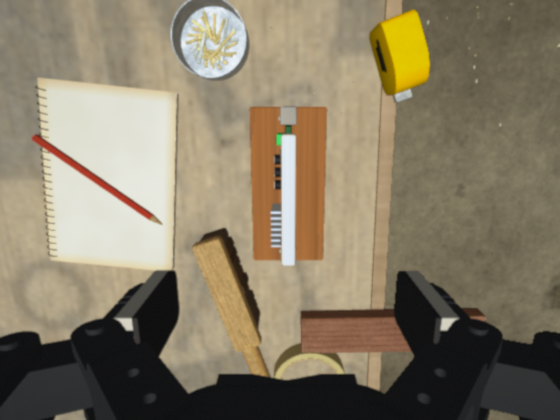

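>>> send_rows(
  moves=[
    [[2.5,-2.6,-44],[0,0,0.003],0],
    [[0,0,-44],[0,0,0],0],
    [[0,0,-44],[0,0,0],0],
    [[0,0,-34],[0,0,0],0.5],
    [[0,0,-10],[0,0,0],0.5],
  ],
  squeeze=45,
)

```text
time: 3.35
ee_pos: [426.0, -331.3, 112.0]
tool_rot: [0.713, 0.702, -0.0, -0.002]
force: [0.1, 0.1, -0.6]
grip_width: 51.8
finger_force: 0.0
```

>>> send_rows(
  moves=[
    [[0,0,0],[0,0,0],0.7],
    [[0,0,0],[0,0,0],1],
    [[0,0,0],[0,0,0],1],
    [[0,0,0],[0,0,0],1],
    [[0,0,0],[0,0,0],1],
  ],
)

```text
time: 3.98
ee_pos: [427.8, -334.2, 116.5]
tool_rot: [0.713, 0.701, 0.0, 0.002]
force: [-0.1, 1.0, 6.1]
grip_width: 11.2
finger_force: 45.9
```

>>> send_rows(
  moves=[
    [[0,0,10],[0,0,0],1],
    [[0,0,35],[0,0,0],1],
    [[0,0,45],[0,0,0],1],
    [[0,0,45],[0,0,0],1],
    [[0,0,20],[0,0,0],1],
  ],
)

```text
time: 4.6
ee_pos: [427.2, -333.8, 271.9]
tool_rot: [0.713, 0.701, 0.0, 0.002]
force: [-0.0, -0.1, -4.9]
grip_width: 11.2
finger_force: 44.9
```

>>> send_rows(
  moves=[
    [[7,50,0],[0,0,-0.01],1],
    [[9,58,0],[0,0,-0.01],1],
    [[10,58,0],[0,0,-0.01],1],
    [[10,58,0],[0,0,-0.01],1],
    [[10,50,0],[0,0,-0.02],1],
  ],
)

```text
time: 5.22
ee_pos: [471.9, -57.1, 267.3]
tool_rot: [0.734, 0.679, -0.001, -0.001]
force: [1.0, -0.2, -5.5]
grip_width: 11.2
finger_force: 44.7
```

>>> send_rows(
  moves=[
    [[5,30,0],[0,0,0],1],
    [[0,0,0],[0,0,0],1],
    [[0,0,0],[0,0,0],1],
    [[0,0,0],[0,0,0],1],
    [[0,0,0],[0,0,0],1],
  ],
)

```text
time: 5.85
ee_pos: [477.7, -30.1, 269.0]
tool_rot: [0.734, 0.679, -0.0, -0.0]
force: [-0.0, 0.4, -4.6]
grip_width: 11.3
finger_force: 44.7
```

Run:
```python
from h import *
p,d,c=cam('wrist')
o=telemetry.get_obs(); print(o['time'],o['ee_pos'],o['tool_rot'],o['force'],o['torque'],o['grip_width'])
W=pts(d,c); np.savez('w3.npz',p=p,W=W)
p2,d2,c2=cam('scene'); W2=pts(d2,c2); np.savez('s3.npz',p=p2,W=W2)
v=np.hstack([p,cv2.resize(p2[60:300,160:420],(455,420),interpolation=cv2.INTER_CUBIC)]); cv2.imwrite('pics/w3.png',cv2.resize(v,(800,int(420*800/v.shape[1]))))
```

```text
5.9 [477.71655144 -30.01132566 269.12527837] [ 7.34275874e-01  6.78851187e-01 -8.05591195e-05 -2.07485722e-05] [ 0.44819628 -0.31194071 -5.31778401] [-0.03299945 -0.01198497  0.03835039] 11.320691807941317
```

View pics/w3.png

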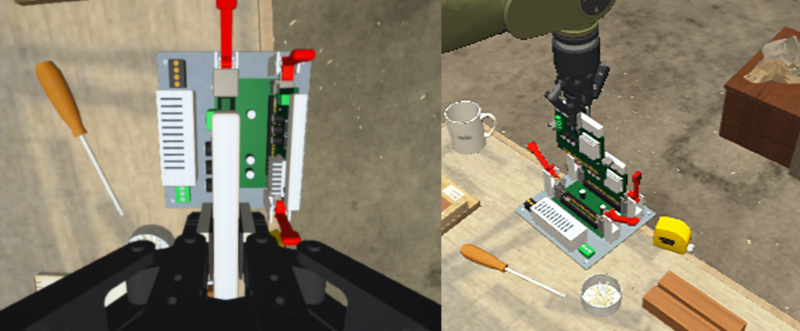

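The board hangs upright in the gripper with its parts toward the robot and the rail at about (226,200) in the left half. Next I'll measure the held rail and ear.

Run:
```python
from h import *
z=np.load('w3.npz'); W=z['W']; X,Y,Z=W[...,0],W[...,1],W[...,2]
for nm,lo,hi in(('rail',278,292),('ear',205,226)):
    m=(Z>lo)&(Z<hi)&(abs(X-480)<30)&(Y>-80)
    cnt,lab,st,_=cv2.connectedComponentsWithStats(m.astype(np.uint8))
    for i in range(1,cnt):
        if st[i,4]>60:
            P=W[lab==i]; print(nm,st[i],P.mean(0).round(1),np.percentile(P[:,2],[5,50,95]).round(1),*fitrect(P), 'ymax',np.percentile(P[:,1],99.5).round(1))
            for y0 in range(-80,80,15):
                q=P[abs(P[:,1]-y0)<5]
                if len(q)>10: print('  ',y0,np.percentile(q[:,0],[3,97]).round(1),q[:,2].mean().round(1))
```

```text
rail [ 231  143  112  237 8978] [479.9 -13.2 282.5] [280.6 282.3 286.1] [481.3 -17. ] [88.6 37. ] -19.62 ymax 27.9
   -65 [470.8 481.8] 282.3
   -50 [471.3 482.7] 282.5
   -35 [472.7 483.7] 282.7
   -20 [461.6 496.6] 283.6
   -5 [475.  486.2] 282.1
   10 [476.1 487.4] 281.9
   25 [477.3 488.3] 281.7
ear [ 268   87   35   37 1201] [483.9  42.1 215.7] [214.4 215.8 216.9] [483.5  41.9] [17. 17.] -4.43 ymax 50.7
   40 [475.7 491.5] 215.7
   55 [477.8 487.5] 215.3
ear [259 180  10  19 165] [469.4   2.  220. ] [217.1 220.4 221.7] [469.3   1.3] [10.   4.6] -0.89 ymax 6.3
   -5 [467.2 471.5] 219.6
   10 [467.7 471.5] 218.5
ear [260 203  10  19 176] [468.8 -10.1 220.1] [217.3 220.4 221.9] [468.7 -10.6] [9.4 4.9] -5.29 ymax -5.9
   -5 [466.6 471.2] 219.6
ear [260 226  10  18 171] [467.7 -22.1 220.1] [216.9 220.5 221.9] [467.6 -22.8] [9.  4.9] -4.59 ymax -18.3
   -20 [465.3 470.2] 220.1
```

Run:
```python
from h import *
z=np.load('w3.npz'); W=z['W']; p=z['p']; X,Y,Z=W[...,0],W[...,1],W[...,2]
hsv=cv2.cvtColor(p,cv2.COLOR_BGR2HSV); H,S,V=[hsv[...,i].astype(int) for i in range(3)]
def rep(nm,m,n=200):
    cnt,lab,st,_=cv2.connectedComponentsWithStats(m.astype(np.uint8))
    for i in range(1,cnt):
        if st[i,4]>n:
            P=W[lab==i]; print(nm,st[i],P.mean(0).round(1),*fitrect(P))
rep('box',(S<60)&(V>110)&(Z>46)&(Z<56))
rep('nrail',(Z>136)&(Z<144)&(S<60))
rep('base',(Z>7)&(Z<14)&(X<470)&(X>350),1000)
rep('posts',(Z>56)&(Z<66)&(abs(X-480)<30)&(Y>20)&(Y<60),20)
```

```text
box [ 198  115   51  121 5417] [418.8 -13.8  50.2] [418.  -16.3] [118.6  44.6] -4.37
nrail [ 364  119   26  148 2476] [545.3 -22.6 139.8] [545.7 -25.7] [111.   12.7] -4.46
base [ 199   66   76  198 5471] [436.1   6.1  10.2] [428.3 -16.8] [213.8  76.5] -4.33
```

>>> send_rows(
  moves=[
    [[1,7.3,-10],[0,0,-0.005],1],
    [[0,0,-30],[0,0,0],1],
    [[0,0,-35],[0,0,0],1],
    [[0,0,-10],[0,0,0],1],
    [[0,0,0],[0,0,0],1],
  ],
)

```text
time: 6.58
ee_pos: [478.5, -21.7, 183.6]
tool_rot: [0.735, 0.678, -0.0, -0.001]
force: [-0.7, -0.9, -3.6]
grip_width: 11.1
finger_force: 44.7
```

>>> send_rows(
  moves=[
    [[0,0,0],[0,0,0],1],
    [[0,0,0],[0,0,0],1],
  ],
)

```text
time: 6.82
ee_pos: [479.8, -22.1, 185.9]
tool_rot: [0.736, 0.678, 0.001, 0.001]
force: [0.5, -0.2, -4.4]
grip_width: 10.8
finger_force: 44.7
```

Run:
```python
from h import *
p,d,c=cam('wrist')
o=telemetry.get_obs(); print(o['time'],o['ee_pos'],o['tool_rot'],o['force'],o['torque'])
W=pts(d,c); X,Y,Z=W[...,0],W[...,1],W[...,2]
hsv=cv2.cvtColor(p,cv2.COLOR_BGR2HSV); S=hsv[...,1].astype(int);V=hsv[...,2]
def rep(nm,m,n=200):
    cnt,lab,st,_=cv2.connectedComponentsWithStats(m.astype(np.uint8))
    for i in range(1,cnt):
        if st[i,4]>n:
            P=W[lab==i]; print(nm,st[i],P.mean(0).round(1),*fitrect(P),'ymax',np.percentile(P[:,1],99.5).round(1))
rep('box',(S<60)&(V>110)&(Z>46)&(Z<56))
rep('nrail',(Z>136)&(Z<144)&(S<60))
m=(Z>190)&(Z<206)&(abs(X-480)<25)&(Y>-80)
P=W[m]
for y0 in (-65,-50,-5,10,25): 
    q=P[abs(P[:,1]-y0)<5]; print(y0,np.percentile(q[:,0],[3,97]).round(1),q[:,2].mean().round(1))
print('railend',np.percentile(P[:,1],99.5))
rep('ear',(Z>122)&(Z<138)&(abs(X-485)<15)&(Y>30))
cv2.imwrite('pics/w4.png',p)
```

```text
6.875 [479.59415922 -22.09900951 185.67248594] [0.73550613 0.6775169  0.00079065 0.00098039] [-0.03410062 -0.17975306 -4.82331461] [-0.02518189  0.03266023 -0.00067256]
box [ 169  126   68  153 8464] [419.1 -12.8  50.1] [418.2 -16.4] [119.4  44.3] -4.48 ymax 43.3
nrail [ 393  137   39  174 4129] [545.8 -12.5 139.8] [546.4 -16.7] [93.1 12.9] -4.29 ymax 29.5Traceback (most recent call last):
  File "<stdin>", line 16, in <module>
    return _quantile_unchecked(
        a, q, axis, out, overwrite_input, method, keepdims, weights)
    return _ureduce(a,
                    func=_quantile_ureduce_func,
    ...<5 lines>...
                    overwrite_input=overwrite_input,
                    method=method)
    r = func(a, **kwargs)
    result = _quantile(arr,
                       quantiles=q,
    ...<2 lines>...
                       out=out,
                       weights=wgt)
    slices_having_nans = np.isnan(arr[-1, ...])
                                  ~~~^^^^^^^^^
IndexError: index -1 is out of bounds for axis 0 with size 0
```

>>> send_rows(
  moves=[
    [[-0.6,-0.5,-10],[0,0,0],1],
    [[0,0,-8],[0,0,0],1],
    [[0,0,-6],[0,0,0],1],
    [[0,0,-6],[0,0,0],1],
    [[0,0,0],[0,0,0],1],
  ],
)

```text
time: 7.5
ee_pos: [478.0, -22.5, 153.5]
tool_rot: [0.735, 0.678, -0.0, -0.0]
force: [-0.0, 0.1, -5.0]
grip_width: 11.1
finger_force: 44.7
```

>>> send_rows(
  moves=[
    [[0,0,-4],[0,0,0],1],
    [[0,0,-4],[0,0,0],1],
    [[0,0,0],[0,0,0],1],
  ],
)

```text
time: 7.88
ee_pos: [478.0, -22.5, 145.8]
tool_rot: [0.735, 0.678, -0.0, -0.0]
force: [0.1, -0.3, -4.1]
grip_width: 11.1
finger_force: 44.7
```

>>> send_rows(
  moves=[
    [[0.3,0,-3],[0,0,0],1],
    [[0.3,0,-3],[0,0,0],1],
    [[0,0,0],[0,0,0],1],
    [[0,0,0],[0,0,0],1],
  ],
)

```text
time: 8.38
ee_pos: [478.8, -22.5, 140.2]
tool_rot: [0.736, 0.678, 0.0, -0.0]
force: [-0.1, -0.4, -4.5]
grip_width: 11.4
finger_force: 44.7
```

>>> send_rows(
  moves=[
    [[0,0,-1.5],[0,0,0],1],
    [[0,0,0],[0,0,0],1],
    [[0,0,0],[0,0,0],1],
  ],
)

```text
time: 8.75
ee_pos: [478.8, -22.5, 138.7]
tool_rot: [0.736, 0.678, 0.0, 0.0]
force: [-0.4, -0.6, -4.4]
grip_width: 11.1
finger_force: 44.7
```

>>> send_rows(
  moves=[
    [[0,0,-1.2],[0,0,0],1],
    [[0,0,0],[0,0,0],1],
    [[0,0,0],[0,0,0],1],
  ],
)

```text
time: 9.12
ee_pos: [478.8, -22.5, 137.5]
tool_rot: [0.735, 0.678, -0.0, -0.0]
force: [-0.1, -0.3, -5.2]
grip_width: 10.8
finger_force: 44.7
```

>>> send_rows(
  moves=[
    [[0,0,-1],[0,0,0],1],
    [[0,0,0],[0,0,0],1],
  ],
)

```text
time: 9.38
ee_pos: [478.7, -22.5, 136.4]
tool_rot: [0.735, 0.678, -0.0, -0.0]
force: [-0.0, -0.3, -4.2]
grip_width: 11.5
finger_force: 44.7
```

>>> send_rows(
  moves=[
    [[0,0,-0.7],[0,0,0],1],
    [[0,0,0],[0,0,0],1],
  ],
)

```text
time: 9.62
ee_pos: [478.7, -22.5, 135.7]
tool_rot: [0.735, 0.678, -0.0, -0.0]
force: [0.8, 0.2, -4.0]
grip_width: 11.0
finger_force: 44.7
```

>>> send_rows(
  moves=[
    [[0,0,-0.6],[0,0,0],1],
    [[0,0,0],[0,0,0],1],
  ],
)

```text
time: 9.88
ee_pos: [478.8, -22.5, 135.2]
tool_rot: [0.736, 0.678, 0.0, -0.0]
force: [-0.6, 0.0, -4.0]
grip_width: 10.9
finger_force: 44.7
```

>>> send_rows(
  moves=[
    [[0,0,-0.6],[0,0,0],1],
    [[0,0,0],[0,0,0],1],
  ],
)

```text
time: 10.12
ee_pos: [479.0, -22.6, 135.1]
tool_rot: [0.735, 0.678, 0.0, 0.0]
force: [-1.2, -1.0, -1.6]
grip_width: 11.2
finger_force: 45.1
```

Run:
```python
from h import *
p,d,c=cam('wrist')
o=telemetry.get_obs(); print(o['time'],o['ee_pos'],o['force'],o['torque'])
W=pts(d,c); X,Y,Z=W[...,0],W[...,1],W[...,2]
m=(abs(X-480)<25)&(Y>-80)&(Z>130)&(Z<160)
P=W[m]
for y0 in (-65,-50,-5,10,25): 
    q=P[abs(P[:,1]-y0)<5]
    if len(q)>5: print(y0,np.percentile(q[:,0],[3,97]).round(1),np.median(q[:,2]).round(1))
print('nrail',np.median(Z[(X>535)&(X<555)&(Z>130)&(Z<150)]))
for y0 in (45,50): print('ear',np.nanmedian(Z[(abs(Y-y0)<3)&(abs(X-485)<5)]))
m=(abs(X-485)<10)&(Y>30)&(Z>78)&(Z<90);print('ear',*fitrect(W[m]),np.median(Z[m]))
```

```text
10.175 [478.98839272 -22.62399856 135.03083183] [-0.73315635 -0.43686703 -1.29945509] [-0.07916334  0.1899088   0.02226388]
-50 [472.3 483.6] 148.5
-5 [475.5 487. ] 148.2
10 [477.  488.1] 148.1
25 [477.9 489.5] 148.0
nrail 139.75294502838537
ear 81.9381656196373
ear 81.90869748200461
ear [484.5  64. ] [58.7 19.1] -0.63 82.50735633001078
```

>>> send_rows(
  moves=[
    [[0,0,0],[0,0,0],0.7],
    [[0,0,0],[0,0,0],0.6],
    [[0,0,0],[0,0,0],0.6],
    [[0,0,10],[0,0,0],0.6],
    [[0,0,40],[0,0,0],0.6],
  ],
)

```text
time: 10.8
ee_pos: [477.0, -22.2, 183.0]
tool_rot: [0.736, 0.678, -0.002, -0.002]
force: [1.0, -0.7, -0.5]
grip_width: 34.0
finger_force: 0.0
```

>>> send_rows(
  moves=[
    [[0,0,55],[0,0,0],0.6],
    [[0,0,55],[0,0,0],0.8],
    [[0,0,0],[0,0,0],1],
    [[0,0,0],[0,0,0],1],
  ],
)

```text
time: 11.3
ee_pos: [478.7, -22.5, 294.7]
tool_rot: [0.735, 0.678, 0.0, 0.0]
force: [-0.1, -0.3, -1.2]
grip_width: 0.1
finger_force: 0.0
```

Run:
```python
from h import *
p,d,c=cam('wrist')
o=telemetry.get_obs(); print(o['time'],o['ee_pos'],o['tool_rot'],o['force'],o['torque'],o['joint_pos'],o['grip_width'])
W=pts(d,c); X,Y,Z=W[...,0],W[...,1],W[...,2]
m=(abs(X-480)<25)&(Y>-90)&(Z>130)&(Z<160)
P=W[m]; print('rail',*fitrect(P),np.median(P[:,2]))
for y0 in (-70,-65,-50,-35,-20,-5,10,25): 
    q=P[abs(P[:,1]-y0)<5]
    if len(q)>5: print(y0,np.percentile(q[:,0],[3,97]).round(1),np.median(q[:,2]).round(1))
hsv=cv2.cvtColor(p,cv2.COLOR_BGR2HSV); H,S,V=[hsv[...,i].astype(int) for i in range(3)]
for nm,m in(('L',Y>40),('R',Y<-80)):
    mm=((H<6)|(H>174))&(S>180)&(V>120)&(Z>60)&(Z<130)&(X<510)&m
    P=W[mm]; print(nm,len(P)); 
    if len(P)>20:
        print(*fitrect(P)); a=P[np.argsort(P[:,1])]; 
        for q in np.array_split(a,6): print(q.mean(0).round(1))
cv2.imwrite('pics/w5.png',p)
p,d,c=cam('scene');cv2.imwrite('pics/s5.png',p)
```

```text
11.35 [478.17325504 -22.40216818 293.44328157] [ 7.35490119e-01  6.77534745e-01 -6.22216561e-04 -7.52657790e-04] [-0.75210552 -0.15067529  0.46610052] [-0.00158609  0.04076994 -0.04515234] [-1.58995574e-01 -2.92440312e-01  1.95507742e+00 -4.59061824e-05
  1.48090810e+00 -7.70071355e-02] -0.05910121341907658
rail [476.6 -16.1] [110.1  12.9] -4.5 147.79084106513602
-70 [468.2 479.1] 147.4
-65 [467.5 479.3] 147.7
-50 [468.9 480.3] 147.9
-35 [469.5 481.5] 147.8
-20 [470.7 482.7] 147.8
-5 [472.  483.9] 147.9
10 [473.5 485. ] 147.9
25 [474.6 486.2] 147.8
L 1406
[489.   93.7] [69.6 18.4] -3.2
[486.6  68.6  84.5]
[487.7  85.5  87. ]
[489.   99.5  96.2]
[490.4 111.2 103.8]
[490.6 118.2 108.6]
[490.4 124.4 111.7]
R 0
```

View pics/w5.png

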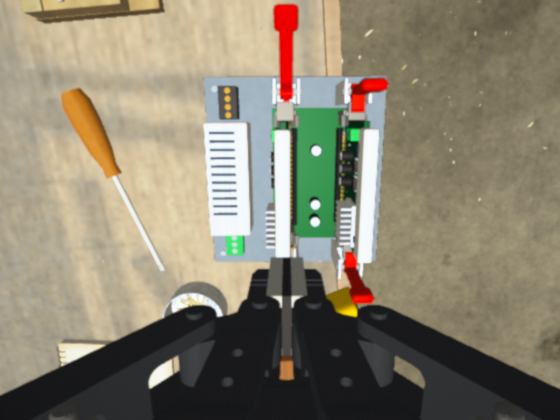

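The board stands level on the contacts (rail at (283,190), top 147.9 mm, about 8 mm above seated). Next I'll get the stop screw heights from the earlier clear view of the empty slot, since they predict where each lever goes tight.

Run:
```python
from h import *
z=np.load('w1.npz'); W=z['W']; p=z['p']
hsv=cv2.cvtColor(p,cv2.COLOR_BGR2HSV); H,S,V=[hsv[...,i].astype(int) for i in range(3)]
u=np.array([.0767,.997]); v=np.array([.997,-.0767]); D=W[...,:2]-np.array([479.8,-20.9])
o=D@u; x=D@v; Z=W[...,2]
for nm,s in(('L',1),('R',-1)):
    m=(abs(s*o-69)<7)&(abs(x)<12)
    ys,xs=np.where(m)
    for r in range(ys.min(),ys.max()+1):
        print(nm,r,[(c,round(float(x[r,c])),round(float(s*o[r,c])),round(float(Z[r,c]),1),int(H[r,c]),int(S[r,c])) for c in xs[ys==r] if Z[r,c]>60 and S[r,c]>60])
```

```text
L 114 [(np.int64(328), -3, 76, 73.1, 1, 222), (np.int64(329), -1, 76, 72.0, 0, 255), (np.int64(330), 0, 76, 70.5, 0, 255), (np.int64(331), 1, 76, 70.9, 0, 255), (np.int64(332), 2, 76, 72.3, 1, 210), (np.int64(333), 3, 76, 69.9, 1, 119)]
L 115 [(np.int64(327), -3, 75, 64.7, 5, 147), (np.int64(328), -2, 75, 71.5, 3, 239), (np.int64(329), -1, 75, 70.8, 0, 255), (np.int64(330), 0, 75, 70.9, 0, 255), (np.int64(331), 1, 75, 71.3, 1, 255), (np.int64(332), 2, 75, 69.8, 3, 216), (np.int64(333), 3, 75, 71.5, 5, 125)]
L 116 [(np.int64(327), -3, 74, 65.3, 8, 180), (np.int64(328), -2, 74, 70.9, 4, 255), (np.int64(329), -1, 74, 70.8, 0, 255), (np.int64(330), 0, 74, 69.7, 0, 255), (np.int64(331), 1, 74, 71.2, 1, 255), (np.int64(332), 2, 74, 69.7, 4, 229), (np.int64(333), 3, 74, 69.6, 11, 154)]
L 117 [(np.int64(327), -3, 73, 65.3, 7, 195), (np.int64(328), -2, 73, 70.2, 4, 255), (np.int64(329), -1, 73, 71.2, 1, 255), (np.int64(330), 0, 73, 71.7, 1, 255), (np.int64(331), 1, 73, 71.8, 2, 255), (np.int64(332), 2, 73, 70.8, 5, 234), (np.int64(333), 3, 73, 70.1, 11, 181)]
L 118 [(np.int64(327), -3, 72, 66
[... 4317 characters left out ...]
-1, 72, 72.5, 2, 255), (np.int64(326), 0, 72, 71.8, 2, 255), (np.int64(327), 1, 72, 71.6, 0, 183), (np.int64(328), 2, 72, 71.6, 176, 86)]
R 246 [(np.int64(323), -3, 75, 66.6, 176, 83), (np.int64(324), -2, 73, 71.7, 0, 188), (np.int64(325), -1, 74, 71.2, 2, 255), (np.int64(326), 0, 74, 71.2, 2, 255), (np.int64(327), 1, 73, 72.4, 0, 179), (np.int64(328), 3, 74, 70.7, 176, 80)]
R 247 [(np.int64(324), -2, 74, 72.4, 0, 190), (np.int64(325), -1, 75, 71.3, 2, 255), (np.int64(326), 0, 75, 71.8, 2, 255), (np.int64(327), 1, 74, 72.4, 0, 178), (np.int64(328), 2, 75, 72.1, 175, 79)]
R 248 [(np.int64(325), -1, 76, 72.0, 2, 255), (np.int64(326), 0, 76, 71.9, 2, 255), (np.int64(328), 3, 76, 72.2, 176, 77)]
```

```bash
cat > lev.py <<'E'
# TCP targets (world) to hold a lever at angle th: tool tilted t outward, w = finger half width, g = gap along push normal
import numpy as np
S0=np.array([479.8,-20.9]); U=np.array([.0767,.997]); t=0.7
def tcp(side,th,g=0.,back=0.,w=11.,r=60.):
    b=np.array([np.sin(t),np.cos(t)]); n=np.array([-np.cos(t),np.sin(t)])
    l=np.array([np.sin(th),np.cos(th)]); f=np.array([np.cos(th),-np.sin(th)])
    H=np.array([88,70.])
    C=H+74*l+4.5*f-(74-r)*b if th>t else H+r*l+4.5*f
    T=C+(11+back)*b-(w+g)*n
    xy=S0+side*T[0]*U
    return np.array([*xy,T[1]])
E
python3 - <<'E'
from lev import *
for s in(1,-1):
    print(s,'pre80',tcp(s,.97,25,80).round(1),'pre',tcp(s,.97,25).round(1))
    for th in(.97,.85,.7,.6,.5,.4,.3,.2,.1,0): print(th,tcp(s,th).round(1))
E
```

```text
1 pre80 [497.3 207.1 143.8] pre [493.4 155.8  82.6]
0.97 [491.9 136.7  98.7]
0.85 [491.5 131.7 106.1]
0.7 [491.  124.3 114.3]
0.6 [490.6 119.8 118.3]
0.5 [490.2 114.9 121.8]
0.4 [489.8 109.7 124.8]
0.3 [489.4 104.3 127.3]
0.2 [489.   98.6 129.2]
0.1 [488.5  92.7 130.6]
0 [488.1  86.8 131.3]
-1 pre80 [ 462.3 -248.9  143.8] pre [ 466.2 -197.6   82.6]
0.97 [ 467.7 -178.5   98.7]
0.85 [ 468.1 -173.5  106.1]
0.7 [ 468.6 -166.1  114.3]
0.6 [ 469.  -161.6  118.3]
0.5 [ 469.4 -156.7  121.8]
0.4 [ 469.8 -151.5  124.8]
0.3 [ 470.2 -146.1  127.3]
0.2 [ 470.6 -140.4  129.2]
0.1 [ 471.1 -134.5  130.6]
0 [ 471.5 -128.6  131.3]
```

>>> send_rows(
  moves=[
    [[4,46,0],[-0.14,0.011,0],1],
    [[4,46,0],[-0.14,0.011,0],1],
    [[4,46,0],[-0.14,0.011,0],1],
    [[4,46,0],[-0.14,0.011,0],1],
    [[3,46,0],[-0.14,0.011,0],1],
  ],
)

```text
time: 12.02
ee_pos: [497.2, 209.0, 293.4]
tool_rot: [0.689, 0.636, -0.254, 0.236]
force: [0.4, -0.2, 0.5]
grip_width: -0.3
finger_force: 0.0
```

>>> send_rows(
  moves=[
    [[0,0,-50],[0,0,0],1],
    [[0,0,-50],[0,0,0],1],
    [[0,0,-50],[0,0,0],1],
    [[0,0,0],[0,0,0],1],
    [[0,0,0],[0,0,0],1],
  ],
)

```text
time: 12.65
ee_pos: [498.2, 207.5, 145.6]
tool_rot: [0.691, 0.636, -0.252, 0.234]
force: [0.1, -0.2, 0.6]
grip_width: 0.1
finger_force: 0.0
```

>>> send_rows(
  moves=[
    [[-2.5,-26,-31],[0,0,0],1],
    [[-2.3,-25.7,-32],[0,0,0],1],
    [[0,0,0],[0,0,0],1],
    [[0,0,0],[0,0,0],1],
  ],
)

```text
time: 13.15
ee_pos: [494.9, 156.9, 84.4]
tool_rot: [0.691, 0.636, -0.25, 0.235]
force: [-0.4, 0.3, -0.1]
grip_width: -0.3
finger_force: 0.0
```

>>> send_rows(
  moves=[
    [[-0.5,-7.6,6.4],[0,0,0],1],
    [[-0.3,-3.8,3.2],[0,0,0],1],
    [[0,0,0],[0,0,0],1],
    [[0,0,0],[0,0,0],1],
  ],
)

```text
time: 13.65
ee_pos: [492.2, 144.5, 91.3]
tool_rot: [0.691, 0.636, -0.252, 0.234]
force: [0.8, 0.6, -0.1]
grip_width: -0.0
finger_force: 0.0
```

Run:
```python
from h import *
p,d,c=cam('scene'); q,_,_=cam('wrist')
o=telemetry.get_obs(); print(o['time'],o['ee_pos'],o['tool_rot'],o['force'],o['joint_pos'])
a=cv2.resize(p[90:240,170:370],(560,420),interpolation=cv2.INTER_CUBIC)
v=np.hstack([q,a]); cv2.imwrite('pics/l1.png',cv2.resize(v,(800,300)))
```

```text
13.75 [492.07749275 144.45715038  91.05895318] [ 0.69052635  0.63627865 -0.25223914  0.2338766 ] [ 0.26245901 -0.04385397 -0.6483326 ] [ 0.4668394   0.22958931  1.91978486 -0.59135351  1.43353165  0.76642702]
```

View pics/l1.png

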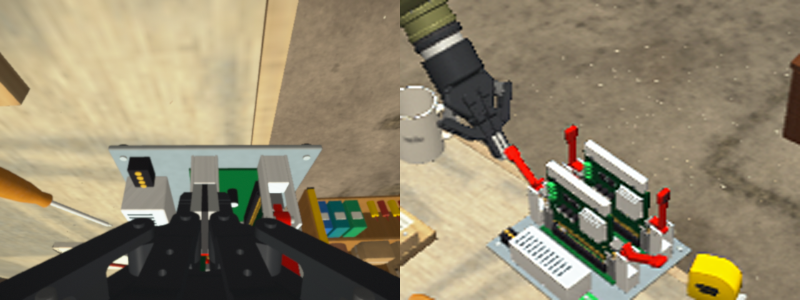

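The scene view shows the closed fingertips at (503,152), just outside and below the left lever's end. Advancing.

>>> send_rows(
  moves=[
    [[-0.2,-3,2.6],[0,0,0],1],
    [[0,0,0],[0,0,0],1],
  ],
)

```text
time: 14.0
ee_pos: [492.0, 141.3, 93.9]
tool_rot: [0.691, 0.636, -0.252, 0.234]
force: [0.7, -0.6, -0.8]
grip_width: 0.2
finger_force: 0.0
```

>>> send_rows(
  moves=[
    [[-0.1,-1.5,1.3],[0,0,0],1],
    [[0,0,0],[0,0,0],1],
  ],
)

```text
time: 14.25
ee_pos: [491.9, 139.8, 95.2]
tool_rot: [0.691, 0.636, -0.252, 0.234]
force: [-0.7, -0.0, -0.0]
grip_width: 0.2
finger_force: 0.0
```

>>> send_rows(
  moves=[
    [[-0.1,-1.5,1.3],[0,0,0],1],
    [[0,0,0],[0,0,0],1],
  ],
)

```text
time: 14.5
ee_pos: [491.8, 138.4, 96.5]
tool_rot: [0.691, 0.636, -0.252, 0.234]
force: [1.0, 0.2, 0.9]
grip_width: 0.4
finger_force: 0.0
```

>>> send_rows(
  moves=[
    [[-0.1,-1.5,1.3],[0,0,0],1],
    [[0,0,0],[0,0,0],1],
  ],
)

```text
time: 14.75
ee_pos: [491.7, 137.1, 97.6]
tool_rot: [0.691, 0.636, -0.252, 0.234]
force: [-0.1, 1.6, -0.8]
grip_width: 0.2
finger_force: 0.8
```

>>> send_rows(
  moves=[
    [[-0.1,-1.3,1.8],[0,0,0],1],
    [[-0.1,-1.3,1.8],[0,0,0],1],
    [[0,0,0],[0,0,0],1],
  ],
)

```text
time: 15.12
ee_pos: [491.5, 134.4, 101.6]
tool_rot: [0.691, 0.636, -0.252, 0.234]
force: [0.0, 3.0, 0.7]
grip_width: 0.0
finger_force: 1.1
```

>>> send_rows(
  moves=[
    [[-0.1,-1.3,1.8],[0,0,0],1],
    [[-0.1,-1.3,1.8],[0,0,0],1],
  ],
)

```text
time: 15.38
ee_pos: [491.4, 131.7, 105.1]
tool_rot: [0.691, 0.636, -0.252, 0.234]
force: [0.0, 2.8, -0.4]
grip_width: -0.3
finger_force: 1.4
```

>>> send_rows(
  moves=[
    [[-0.1,-1.9,2.1],[0,0,0],1],
    [[-0.1,-1.8,2.1],[0,0,0],1],
    [[-0.1,-1.9,2.1],[0,0,0],1],
    [[-0.1,-1.8,2.0],[0,0,0],1],
  ],
)

```text
time: 15.88
ee_pos: [490.8, 124.1, 113.3]
tool_rot: [0.691, 0.636, -0.252, 0.234]
force: [-0.2, 3.0, -0.4]
grip_width: -0.2
finger_force: 1.2
```

>>> send_rows(
  moves=[
    [[-0.1,-1.5,1.4],[0,0,0],1],
    [[-0.1,-1.5,1.3],[0,0,0],1],
    [[-0.1,-1.5,1.3],[0,0,0],1],
  ],
)

```text
time: 16.25
ee_pos: [490.5, 119.7, 117.2]
tool_rot: [0.691, 0.636, -0.252, 0.234]
force: [-0.1, 3.8, -1.0]
grip_width: 0.0
finger_force: 1.4
```

>>> send_rows(
  moves=[
    [[-0.1,-1.6,1.2],[0,0,0],1],
    [[-0.1,-1.6,1.2],[0,0,0],1],
    [[-0.1,-1.7,1.1],[0,0,0],1],
  ],
)

```text
time: 16.62
ee_pos: [490.2, 115.2, 120.6]
tool_rot: [0.691, 0.636, -0.252, 0.234]
force: [-1.6, 5.0, -0.1]
grip_width: -0.3
finger_force: 2.4
```

>>> send_rows(
  moves=[
    [[-0.1,-1.3,0.8],[0,0,0],1],
    [[-0.1,-1.3,0.8],[0,0,0],1],
  ],
)

```text
time: 16.88
ee_pos: [490.0, 112.6, 122.3]
tool_rot: [0.691, 0.636, -0.252, 0.234]
force: [-0.7, 5.2, -0.5]
grip_width: 0.3
finger_force: 2.5
```

>>> send_rows(
  moves=[
    [[-0.1,-1.3,0.7],[0,0,0],1],
    [[-0.1,-1.3,0.7],[0,0,0],1],
  ],
)

```text
time: 17.12
ee_pos: [489.9, 110.1, 123.8]
tool_rot: [0.691, 0.636, -0.252, 0.234]
force: [0.2, 5.6, 0.4]
grip_width: 0.2
finger_force: 2.5
```

>>> send_rows(
  moves=[
    [[1.2,15,-5],[0,0,0],1],
    [[3,36,42],[0,0,0],1],
    [[0,0,60],[0,0,0],1],
    [[0,0,60],[0,0,0],1],
    [[-4,-51,0],[0.17,-0.013,0],1],
  ],
)

```text
time: 17.75
ee_pos: [492.7, 113.5, 285.0]
tool_rot: [0.708, 0.656, -0.188, 0.18]
force: [1.0, -1.5, -0.1]
grip_width: 0.0
finger_force: 0.0
```

>>> send_rows(
  moves=[
    [[-4,-51,0],[0.175,-0.0135,0],1],
    [[-4,-51,0],[0.175,-0.0135,0],1],
    [[-4,-51,0],[0.175,-0.0135,0],1],
    [[-4,-51,0],[0.175,-0.0135,0],1],
    [[-4,-51,0],[0.175,-0.0135,0],1],
  ],
)

```text
time: 18.38
ee_pos: [469.7, -147.1, 281.9]
tool_rot: [0.724, 0.668, 0.128, -0.118]
force: [2.0, -0.4, -0.7]
grip_width: -0.1
finger_force: 0.0
```

>>> send_rows(
  moves=[
    [[-4,-51,0],[0.175,-0.0135,0],1],
    [[-4,-51,0],[0.175,-0.0135,0],1],
    [[0,0,0],[0,0,0],1],
    [[0,0,0],[0,0,0],1],
  ],
)

```text
time: 18.88
ee_pos: [462.0, -247.3, 279.9]
tool_rot: [0.691, 0.637, 0.249, -0.234]
force: [-0.6, -0.4, 0.3]
grip_width: -0.1
finger_force: 0.0
```

Run:
```python
from h import *
from lev import *
from scipy.spatial.transform import Rotation as R
o=telemetry.get_obs(); print(o['time'],o['ee_pos'],o['force'],o['joint_pos'])
Rw=R.from_quat(o['tool_rot']); print(Rw.as_matrix().round(3))
# wanted: tool down with unit yaw, tilted +0.7 about unit x
v=np.array([.997,-.0767,0]); T=R.from_rotvec(.7*v)*R.from_matrix(np.array([[.0767,.997,0],[.997,-.0767,0],[0,0,-1]]).T)
for k in(0,np.pi): print((T*R.from_rotvec([0,0,k])*Rw.inv()).as_rotvec().round(3))
print(tcp(-1,.97,25,80)-o['ee_pos'])
p,d,c=cam('scene'); cv2.imwrite('pics/l2.png',p); W=pts(d,c)
D=W[...,:2]-S0; oo=D@U; x=D@np.array([.997,-.0767])
m=(W[...,2]>135)&(W[...,2]<160)&(abs(x)<9)&(abs(oo)<58)
for a in range(-50,60,20):
    q=W[m&(abs(oo-a)<8)][:,2]; print(a,np.percentile(q,90).round(1) if len(q) else None)
```

```text
18.875 [ 462.00437272 -247.34181412  279.91662128] [-0.60830146 -0.42135176  0.3143057 ] [-0.83510478  0.05971844  1.76007652  0.49935258  1.81422187 -0.75440034]
[[ 0.065  0.997  0.047]
 [ 0.764 -0.08   0.641]
 [ 0.642 -0.006 -0.766]]
[ 0.002 -0.006  0.003]
[ 0.151  2.011 -2.4  ]
[   0.25246033   -1.5964838  -136.09543001]
-50 148.2
-30 147.2
-10 147.9
10 147.1
30 146.2
50 146.9
```

>>> send_rows(
  moves=[
    [[0.2,-1.6,-46],[0,0,0],1],
    [[0,0,-45],[0,0,0],1],
    [[0,0,-45],[0,0,0],1],
    [[2,25.6,-30.6],[0,0,0],1],
    [[1.9,25.7,-30.6],[0,0,0],1],
  ],
)

```text
time: 19.55
ee_pos: [467.0, -195.4, 84.2]
tool_rot: [0.69, 0.639, 0.249, -0.232]
force: [-0.8, -0.1, -0.2]
grip_width: -0.1
finger_force: 0.0
```

>>> send_rows(
  moves=[
    [[0.6,7.6,6.4],[0,0,0],1],
    [[0.2,3.8,3.2],[0,0,0],1],
    [[0,0,0],[0,0,0],1],
    [[0,0,0],[0,0,0],1],
  ],
)

```text
time: 20.05
ee_pos: [467.7, -187.3, 94.5]
tool_rot: [0.691, 0.637, 0.25, -0.231]
force: [0.1, -0.2, -0.3]
grip_width: 0.0
finger_force: 0.0
```

>>> send_rows(
  moves=[
    [[0.2,3,2.6],[0,0,0],1],
    [[0,0,0],[0,0,0],1],
  ],
)

```text
time: 20.3
ee_pos: [467.2, -183.4, 95.9]
tool_rot: [0.691, 0.637, 0.25, -0.233]
force: [-0.7, 0.6, -0.4]
grip_width: 0.1
finger_force: 0.0
```

>>> send_rows(
  moves=[
    [[0.2,2.4,1.2],[0,0,0],1],
    [[0,0,0],[0,0,0],1],
  ],
)

```text
time: 20.55
ee_pos: [467.3, -180.9, 96.8]
tool_rot: [0.691, 0.637, 0.25, -0.233]
force: [0.5, -1.5, 1.1]
grip_width: 0.4
finger_force: 0.4
```

>>> send_rows(
  moves=[
    [[0.1,1.4,1],[0,0,0],1],
    [[0,0,0],[0,0,0],1],
  ],
)

```text
time: 20.8
ee_pos: [467.5, -179.9, 98.0]
tool_rot: [0.691, 0.637, 0.249, -0.232]
force: [-0.8, -4.3, -0.3]
grip_width: 0.1
finger_force: 1.6
```

>>> send_rows(
  moves=[
    [[0.1,1.3,1.5],[0,0,0],1],
    [[0,0,0],[0,0,0],1],
  ],
)

```text
time: 21.05
ee_pos: [467.7, -178.1, 99.6]
tool_rot: [0.691, 0.637, 0.25, -0.233]
force: [0.1, -4.0, -0.5]
grip_width: 0.1
finger_force: 1.3
```

>>> send_rows(
  moves=[
    [[0.1,1.5,2.2],[0,0,0],1],
    [[0.1,1.5,2.2],[0,0,0],1],
    [[0.1,1.5,2.1],[0,0,0],1],
  ],
)

```text
time: 21.42
ee_pos: [468.0, -173.4, 106.1]
tool_rot: [0.691, 0.637, 0.25, -0.233]
force: [0.6, -2.7, -0.2]
grip_width: -0.1
finger_force: 1.3
```

>>> send_rows(
  moves=[
    [[0.1,1.9,2.1],[0,0,0],1],
    [[0.1,1.8,2.1],[0,0,0],1],
    [[0.1,1.9,2.0],[0,0,0],1],
    [[0.1,1.8,2.0],[0,0,0],1],
  ],
)

```text
time: 21.92
ee_pos: [468.4, -165.9, 114.2]
tool_rot: [0.691, 0.637, 0.25, -0.233]
force: [0.2, -1.8, -1.4]
grip_width: 0.1
finger_force: 1.2
```

>>> send_rows(
  moves=[
    [[0.1,1.5,1.4],[0,0,0],1],
    [[0.1,1.5,1.3],[0,0,0],1],
    [[0.1,1.5,1.3],[0,0,0],1],
  ],
)

```text
time: 22.3
ee_pos: [468.7, -161.6, 118.1]
tool_rot: [0.691, 0.637, 0.25, -0.233]
force: [2.8, -2.5, -0.8]
grip_width: -0.1
finger_force: 1.6
```

>>> send_rows(
  moves=[
    [[0.1,1.6,1.2],[0,0,0],1],
    [[0.1,1.6,1.2],[0,0,0],1],
    [[0.1,1.7,1.1],[0,0,0],1],
  ],
)

```text
time: 22.68
ee_pos: [469.0, -157.0, 121.5]
tool_rot: [0.691, 0.637, 0.25, -0.233]
force: [1.9, -3.7, -2.5]
grip_width: -0.2
finger_force: 2.6
```

>>> send_rows(
  moves=[
    [[0.1,1.3,0.8],[0,0,0],1],
    [[0.1,1.3,0.8],[0,0,0],1],
  ],
)

```text
time: 22.92
ee_pos: [469.2, -154.2, 123.3]
tool_rot: [0.691, 0.637, 0.25, -0.233]
force: [2.1, -4.3, -3.1]
grip_width: -0.2
finger_force: 2.5
```

>>> send_rows(
  moves=[
    [[0.1,1.3,0.7],[0,0,0],1],
    [[0.1,1.3,0.7],[0,0,0],1],
  ],
)

```text
time: 23.18
ee_pos: [469.4, -151.6, 124.7]
tool_rot: [0.691, 0.637, 0.25, -0.233]
force: [1.6, -5.7, -2.1]
grip_width: 0.2
finger_force: 2.5
```

>>> send_rows(
  moves=[
    [[0.1,1.2,0.6],[0,0,0],1],
  ],
)

```text
time: 23.3
ee_pos: [469.5, -150.4, 125.4]
tool_rot: [0.691, 0.637, 0.25, -0.233]
force: [1.8, -4.8, -3.0]
grip_width: -0.3
finger_force: 2.6
```

>>> send_rows(
  moves=[
    [[0.1,1.2,0.6],[0,0,0],1],
  ],
)

```text
time: 23.42
ee_pos: [469.5, -149.2, 125.9]
tool_rot: [0.691, 0.637, 0.25, -0.233]
force: [1.8, -4.1, -2.6]
grip_width: 0.0
finger_force: 2.5
```

>>> send_rows(
  moves=[
    [[0.1,1.3,0.6],[0,0,0],1],
  ],
)

```text
time: 23.55
ee_pos: [469.7, -148.0, 126.5]
tool_rot: [0.691, 0.637, 0.25, -0.233]
force: [1.3, -4.5, -1.9]
grip_width: 0.1
finger_force: 2.5
```

>>> send_rows(
  moves=[
    [[0.1,1.3,0.5],[0,0,0],1],
  ],
)

```text
time: 23.68
ee_pos: [469.8, -146.7, 127.1]
tool_rot: [0.691, 0.637, 0.25, -0.233]
force: [1.5, -6.1, -1.8]
grip_width: -0.1
finger_force: 2.7
```

>>> send_rows(
  moves=[
    [[-1.2,-15,-5],[0,0,0],1],
    [[-3,-36,42],[0,0,0],1],
    [[0,0,60],[0,0,0],1],
    [[0,0,60],[0,0,0],1],
    [[4,51,0],[-0.17,0.013,0],1],
  ],
)

```text
time: 24.3
ee_pos: [470.8, -150.8, 287.9]
tool_rot: [0.712, 0.653, 0.19, -0.174]
force: [1.4, 1.4, 0.3]
grip_width: 0.4
finger_force: 0.0
```

>>> send_rows(
  moves=[
    [[4,51,0],[-0.175,0.0135,0],1],
    [[4,51,0],[-0.175,0.0135,0],1],
    [[4,51,0],[-0.175,0.0135,0],1],
    [[4,51,0],[-0.175,0.0135,0],1],
    [[4,51,0],[-0.175,0.0135,0],1],
  ],
)

```text
time: 24.92
ee_pos: [488.8, 109.9, 285.1]
tool_rot: [0.724, 0.667, -0.13, 0.121]
force: [0.7, 0.0, -1.0]
grip_width: -0.2
finger_force: 0.0
```

>>> send_rows(
  moves=[
    [[4,51,0],[-0.175,0.0135,0],1],
    [[4,51,0],[-0.175,0.0135,0],1],
    [[0,0,0],[0,0,0],1],
    [[0,0,0],[0,0,0],1],
  ],
)

```text
time: 25.42
ee_pos: [497.1, 210.2, 283.0]
tool_rot: [0.69, 0.636, -0.254, 0.233]
force: [-0.2, -0.3, -0.4]
grip_width: -0.2
finger_force: 0.0
```

```bash
cat > st.py <<'E'
from h import *
from lev import *
from scipy.spatial.transform import Rotation as R
import sys
def go(side,th,g=25,back=60):
    o=telemetry.get_obs(); print(o['time'],o['ee_pos'].round(1),o['force'].round(1))
    Rw=R.from_quat(o['tool_rot'])
    v=np.array([.997,-.0767,0]); T=R.from_rotvec(-side*.7*v)*R.from_matrix(np.array([[.0767,.997,0],[.997,-.0767,0],[0,0,-1]]).T)
    print('rot',(T*Rw.inv()).as_rotvec().round(3),(tcp(side,th,g,back)-o['ee_pos']).round(1),'then',(tcp(side,th,g)-tcp(side,th,g,back)).round(1),'then',(tcp(side,th)-tcp(side,th,g)).round(1),'contact',tcp(side,th).round(1))
go(int(sys.argv[1]),float(sys.argv[2]))
p,d,c=cam('scene'); cv2.imwrite('pics/l_%s.png'%sys.argv[3],p); W=pts(d,c)
D=W[...,:2]-S0; oo=D@U; x=D@np.array([.997,-.0767])
m=(W[...,2]>135)&(W[...,2]<160)&(abs(x)<9)&(abs(oo)<58)
for a in range(-50,60,20):
    q=W[m&(abs(oo-a)<8)][:,2]; print(a,np.percentile(q,90).round(1) if len(q) else None)
E
python3 st.py 1 0.4 3
```

```text
25.425 [497.1 210.2 283. ] [-0.2 -0.3 -0.4]
rot [ 0.004 -0.001  0.005] [  -2.8  -42.9 -128.4] then [ -3.  -38.5 -45.9] then [ -1.5 -19.1  16.1] contact [489.8 109.7 124.8]
-50 145.0
-30 144.9
-10 145.6
10 146.2
30 146.0
50 147.4
```

>>> send_rows(
  moves=[
    [[-1,-14.3,-43],[0,0,0],1],
    [[-0.9,-14.3,-43],[0,0,0],1],
    [[-0.9,-14.3,-42.4],[0,0,0],1],
    [[-1.5,-19.3,-23],[0,0,0],1],
    [[-1.5,-19.2,-22.9],[0,0,0],1],
  ],
)

```text
time: 26.1
ee_pos: [491.9, 126.3, 110.7]
tool_rot: [0.692, 0.635, -0.251, 0.234]
force: [0.8, -0.4, -0.0]
grip_width: 0.0
finger_force: 0.0
```

>>> send_rows(
  moves=[
    [[-0.6,-7.6,6.4],[0,0,0],1],
    [[-0.4,-5.7,4.8],[0,0,0],1],
    [[0,0,0],[0,0,0],1],
    [[0,0,0],[0,0,0],1],
  ],
)

```text
time: 26.6
ee_pos: [491.3, 116.2, 122.0]
tool_rot: [0.691, 0.636, -0.251, 0.234]
force: [-0.6, -0.2, 0.4]
grip_width: -0.1
finger_force: 0.0
```

>>> send_rows(
  moves=[
    [[-0.6,-2.5,1],[0,0,0],1],
    [[-0.6,-2,0.8],[0,0,0],1],
    [[0,0,0],[0,0,0],1],
  ],
)

```text
time: 26.98
ee_pos: [489.4, 111.2, 122.5]
tool_rot: [0.691, 0.636, -0.252, 0.234]
force: [0.3, 0.5, 0.2]
grip_width: -0.1
finger_force: 0.0
```

>>> send_rows(
  moves=[
    [[0,-1,0.5],[0,0,0],1],
    [[0,0,0],[0,0,0],1],
  ],
)

```text
time: 27.22
ee_pos: [489.5, 110.2, 123.1]
tool_rot: [0.691, 0.636, -0.252, 0.234]
force: [0.1, 0.7, 0.3]
grip_width: 0.2
finger_force: 0.0
```

>>> send_rows(
  moves=[
    [[-0.1,-0.9,0.4],[0,0,0],1],
    [[0,0,0],[0,0,0],1],
  ],
)

```text
time: 27.48
ee_pos: [489.4, 109.7, 123.3]
tool_rot: [0.691, 0.636, -0.252, 0.234]
force: [0.8, 3.2, -0.9]
grip_width: -0.1
finger_force: 1.7
```

>>> send_rows(
  moves=[
    [[-0.1,-0.9,0.4],[0,0,0],1],
    [[0,0,0],[0,0,0],1],
  ],
)

```text
time: 27.72
ee_pos: [489.4, 108.8, 123.8]
tool_rot: [0.691, 0.636, -0.252, 0.234]
force: [0.9, 5.0, -1.8]
grip_width: 0.1
finger_force: 2.4
```

>>> send_rows(
  moves=[
    [[-0.1,-1,0.5],[0,0,0],1],
  ],
)

```text
time: 27.85
ee_pos: [489.3, 107.7, 124.4]
tool_rot: [0.691, 0.636, -0.252, 0.234]
force: [1.2, 4.4, -0.7]
grip_width: -0.1
finger_force: 2.5
```

>>> send_rows(
  moves=[
    [[-0.1,-0.7,0.3],[0,0,0],1],
    [[0,0,0],[0,0,0],1],
  ],
)

```text
time: 28.1
ee_pos: [489.2, 106.8, 124.8]
tool_rot: [0.691, 0.636, -0.252, 0.234]
force: [0.2, 4.1, -0.6]
grip_width: -0.0
finger_force: 2.5
```

>>> send_rows(
  moves=[
    [[-0.1,-0.6,0.3],[0,0,0],1],
    [[0,0,0],[0,0,0],1],
  ],
)

```text
time: 28.35
ee_pos: [489.1, 106.2, 125.1]
tool_rot: [0.691, 0.636, -0.252, 0.234]
force: [1.5, 4.9, -1.1]
grip_width: -0.2
finger_force: 2.5
```

>>> send_rows(
  moves=[
    [[-0.1,-0.7,0.3],[0,0,0],1],
    [[0,0,0],[0,0,0],1],
  ],
)

```text
time: 28.6
ee_pos: [489.0, 105.5, 125.4]
tool_rot: [0.691, 0.636, -0.252, 0.234]
force: [0.2, 4.8, -1.7]
grip_width: -0.1
finger_force: 2.6
```

>>> send_rows(
  moves=[
    [[0,-0.6,0.3],[0,0,0],1],
    [[0,0,0],[0,0,0],1],
  ],
)

```text
time: 28.85
ee_pos: [489.0, 104.9, 125.7]
tool_rot: [0.691, 0.636, -0.252, 0.234]
force: [2.1, 5.1, -0.6]
grip_width: -0.1
finger_force: 2.6
```

>>> send_rows(
  moves=[
    [[0,-0.6,0.2],[0,0,0],1],
    [[0,0,0],[0,0,0],1],
  ],
)

```text
time: 29.1
ee_pos: [489.0, 104.3, 126.0]
tool_rot: [0.691, 0.636, -0.252, 0.234]
force: [0.5, 4.8, -1.2]
grip_width: 0.2
finger_force: 2.5
```

>>> send_rows(
  moves=[
    [[0,-0.6,0.2],[0,0,0],1],
    [[0,0,0],[0,0,0],1],
  ],
)

```text
time: 29.35
ee_pos: [489.0, 103.7, 126.2]
tool_rot: [0.691, 0.636, -0.252, 0.234]
force: [-0.1, 4.6, -0.7]
grip_width: 0.0
finger_force: 2.5
```

>>> send_rows(
  moves=[
    [[0,-0.5,0.2],[0,0,0],1],
  ],
)

```text
time: 29.48
ee_pos: [488.9, 103.2, 126.4]
tool_rot: [0.691, 0.636, -0.252, 0.234]
force: [0.3, 3.8, -0.2]
grip_width: -0.1
finger_force: 2.6
```

>>> send_rows(
  moves=[
    [[0,-0.5,0.2],[0,0,0],1],
  ],
)

```text
time: 29.6
ee_pos: [488.9, 102.7, 126.6]
tool_rot: [0.691, 0.636, -0.252, 0.234]
force: [0.6, 6.1, -0.4]
grip_width: 0.2
finger_force: 2.8
```

>>> send_rows(
  moves=[
    [[0,-0.4,0.1],[0,0,0],1],
    [[0,0,0],[0,0,0],1],
  ],
)

```text
time: 29.85
ee_pos: [488.9, 102.3, 126.7]
tool_rot: [0.691, 0.636, -0.252, 0.234]
force: [0.2, 5.1, 0.0]
grip_width: 0.0
finger_force: 2.6
```

>>> send_rows(
  moves=[
    [[0,-0.5,0.2],[0,0,0],1],
  ],
)

```text
time: 29.98
ee_pos: [488.9, 101.8, 126.9]
tool_rot: [0.691, 0.636, -0.252, 0.234]
force: [0.6, 4.9, -0.4]
grip_width: 0.4
finger_force: 2.6
```

>>> send_rows(
  moves=[
    [[-0.1,-0.5,0.2],[0,0,0],1],
  ],
)

```text
time: 30.1
ee_pos: [488.8, 101.3, 127.1]
tool_rot: [0.691, 0.636, -0.252, 0.234]
force: [0.5, 5.1, -0.7]
grip_width: 0.3
finger_force: 2.8
```

>>> send_rows(
  moves=[
    [[0,-0.4,0.1],[0,0,0],1],
    [[0,0,0],[0,0,0],1],
  ],
)

```text
time: 30.35
ee_pos: [488.8, 100.9, 127.3]
tool_rot: [0.691, 0.636, -0.252, 0.234]
force: [1.1, 5.9, -0.5]
grip_width: -0.0
finger_force: 2.5
```

>>> send_rows(
  moves=[
    [[0,-0.5,0.2],[0,0,0],1],
  ],
)

```text
time: 30.48
ee_pos: [488.8, 100.5, 127.4]
tool_rot: [0.691, 0.636, -0.252, 0.234]
force: [0.1, 5.7, 0.4]
grip_width: -0.3
finger_force: 2.9
```

>>> send_rows(
  moves=[
    [[-0.1,-0.5,0.2],[0,0,0],1],
  ],
)

```text
time: 30.6
ee_pos: [488.7, 99.9, 127.6]
tool_rot: [0.691, 0.636, -0.252, 0.234]
force: [-0.1, 5.7, -0.4]
grip_width: 0.2
finger_force: 2.7
```

>>> send_rows(
  moves=[
    [[0,-0.4,0.1],[0,0,0],1],
    [[0,0,0],[0,0,0],1],
  ],
)

```text
time: 30.85
ee_pos: [488.7, 99.4, 127.8]
tool_rot: [0.691, 0.636, -0.252, 0.234]
force: [0.8, 5.3, -0.9]
grip_width: 0.5
finger_force: 2.5
```

>>> send_rows(
  moves=[
    [[0,-0.5,0.1],[0,0,0],1],
  ],
)

```text
time: 30.98
ee_pos: [488.7, 99.0, 127.9]
tool_rot: [0.691, 0.636, -0.252, 0.234]
force: [-0.7, 6.5, 0.5]
grip_width: 0.0
finger_force: 2.8
```

>>> send_rows(
  moves=[
    [[-0.1,-0.5,0.2],[0,0,0],1],
  ],
)

```text
time: 31.1
ee_pos: [488.6, 98.5, 128.1]
tool_rot: [0.691, 0.636, -0.252, 0.234]
force: [-1.1, 4.3, 0.2]
grip_width: -0.2
finger_force: 2.6
```

>>> send_rows(
  moves=[
    [[0,-0.4,0.1],[0,0,0],1],
    [[0,0,0],[0,0,0],1],
  ],
)

```text
time: 31.35
ee_pos: [488.6, 98.1, 128.2]
tool_rot: [0.691, 0.636, -0.252, 0.234]
force: [0.4, 5.6, 1.0]
grip_width: 0.3
finger_force: 2.7
```

>>> send_rows(
  moves=[
    [[0,-0.5,0.1],[0,0,0],1],
  ],
)

```text
time: 31.48
ee_pos: [488.5, 97.6, 128.3]
tool_rot: [0.691, 0.636, -0.252, 0.234]
force: [-0.9, 5.2, 0.0]
grip_width: 0.2
finger_force: 2.7
```

>>> send_rows(
  moves=[
    [[0,-0.5,0.1],[0,0,0],1],
  ],
)

```text
time: 31.6
ee_pos: [488.6, 97.1, 128.5]
tool_rot: [0.691, 0.636, -0.252, 0.234]
force: [-0.7, 6.6, 0.0]
grip_width: -0.3
finger_force: 2.9
```

>>> send_rows(
  moves=[
    [[0,-0.4,0.1],[0,0,0],1],
    [[0,0,0],[0,0,0],1],
  ],
)

```text
time: 31.85
ee_pos: [488.5, 96.6, 128.6]
tool_rot: [0.691, 0.636, -0.252, 0.234]
force: [-0.2, 6.0, -0.2]
grip_width: 0.1
finger_force: 2.6
```

>>> send_rows(
  moves=[
    [[0,-0.5,0.1],[0,0,0],1],
  ],
)

```text
time: 31.98
ee_pos: [488.5, 96.2, 128.7]
tool_rot: [0.691, 0.636, -0.252, 0.234]
force: [-0.6, 6.1, 0.5]
grip_width: 0.2
finger_force: 2.9
```

>>> send_rows(
  moves=[
    [[-0.1,-0.5,0.1],[0,0,0],1],
  ],
)

```text
time: 32.1
ee_pos: [488.4, 95.7, 128.8]
tool_rot: [0.691, 0.636, -0.252, 0.234]
force: [-0.7, 5.6, 0.9]
grip_width: -0.2
finger_force: 2.7
```

>>> send_rows(
  moves=[
    [[0,-0.4,0.1],[0,0,0],1],
    [[0,0,0],[0,0,0],1],
  ],
)

```text
time: 32.35
ee_pos: [488.4, 95.3, 129.0]
tool_rot: [0.691, 0.636, -0.252, 0.234]
force: [-0.4, 5.8, 1.1]
grip_width: -0.0
finger_force: 2.7
```

>>> send_rows(
  moves=[
    [[0,-0.5,0.1],[0,0,0],1],
  ],
)

```text
time: 32.48
ee_pos: [488.4, 94.8, 129.1]
tool_rot: [0.691, 0.636, -0.252, 0.234]
force: [-1.0, 6.0, 1.0]
grip_width: -0.0
finger_force: 2.7
```

>>> send_rows(
  moves=[
    [[-0.1,-0.5,0.1],[0,0,0],1],
  ],
)

```text
time: 32.6
ee_pos: [488.3, 94.3, 129.2]
tool_rot: [0.691, 0.636, -0.252, 0.234]
force: [-1.3, 6.2, 0.9]
grip_width: 0.2
finger_force: 2.9
```

>>> send_rows(
  moves=[
    [[0,-0.5,0.1],[0,0,0],1],
    [[0,0,0],[0,0,0],1],
  ],
)

```text
time: 32.85
ee_pos: [488.3, 93.8, 129.3]
tool_rot: [0.691, 0.636, -0.252, 0.234]
force: [-0.2, 5.8, 1.0]
grip_width: 0.3
finger_force: 2.6
```

>>> send_rows(
  moves=[
    [[0,-0.5,0.1],[0,0,0],1],
  ],
)

```text
time: 32.98
ee_pos: [488.3, 93.3, 129.4]
tool_rot: [0.691, 0.636, -0.252, 0.234]
force: [-1.5, 6.1, 1.5]
grip_width: -0.0
finger_force: 2.9
```

>>> send_rows(
  moves=[
    [[-0.1,-0.5,0.1],[0,0,0],1],
  ],
)

```text
time: 33.1
ee_pos: [488.2, 92.9, 129.5]
tool_rot: [0.691, 0.636, -0.252, 0.234]
force: [-0.2, 6.9, 0.5]
grip_width: -0.0
finger_force: 3.1
```

```bash
python3 st.py 1 0.1 4
python3 - <<'E'
import cv2
p=cv2.imread('pics/l_4.png'); cv2.imwrite('pics/l_4c.png',cv2.resize(p[110:230,200:360],(800,600),interpolation=cv2.INTER_CUBIC))
E
```

```text
33.1 [488.2  92.9 129.5] [-0.2  6.9  0.5]
rot [0.002 0.002 0.005] [ 4.7 57.4 30.8] then [ -3.  -38.5 -45.9] then [ -1.5 -19.1  16.1] contact [488.5  92.7 130.6]
-50 144.1
-30 144.0
-10 144.3
10 144.7
30 143.3
50 143.3
```

View pics/l_4c.png

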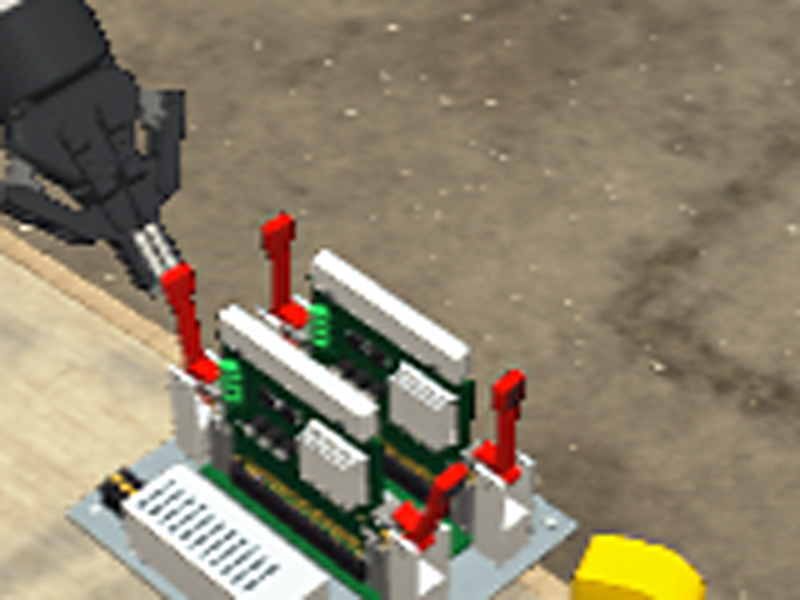

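The crop shows the fingertip on the left lever at (175,275), nearly upright. The right lever (440,500) is still partly open, and the board is level at about 144 mm. The left lever should be close to tight.

>>> send_rows(
  moves=[
    [[0,-0.5,0.1],[0,0,0],1],
    [[0,0,0],[0,0,0],1],
  ],
)

```text
time: 33.4
ee_pos: [488.2, 92.5, 129.6]
tool_rot: [0.691, 0.636, -0.252, 0.234]
force: [-0.7, 6.3, 0.6]
grip_width: 0.3
finger_force: 3.2
```

>>> send_rows(
  moves=[
    [[0,-0.4,0.1],[0,0,0],1],
    [[0,0,0],[0,0,0],1],
  ],
)

```text
time: 33.65
ee_pos: [488.2, 92.1, 129.7]
tool_rot: [0.691, 0.636, -0.252, 0.234]
force: [-2.0, 7.2, 2.1]
grip_width: -0.0
finger_force: 3.1
```

>>> send_rows(
  moves=[
    [[0,-0.3,0],[0,0,0],1],
    [[0,0,0],[0,0,0],1],
  ],
)

```text
time: 33.9
ee_pos: [488.2, 91.9, 129.8]
tool_rot: [0.691, 0.636, -0.252, 0.234]
force: [-0.6, 7.3, 1.1]
grip_width: -0.0
finger_force: 3.3
```

>>> send_rows(
  moves=[
    [[0,-0.5,0.1],[0,0,0],1],
    [[0,0,0],[0,0,0],1],
  ],
)

```text
time: 34.15
ee_pos: [488.2, 91.5, 129.9]
tool_rot: [0.691, 0.636, -0.252, 0.234]
force: [-1.1, 7.6, 0.9]
grip_width: -0.1
finger_force: 3.6
```

>>> send_rows(
  moves=[
    [[0,-0.4,0.1],[0,0,0],1],
    [[0,0,0],[0,0,0],1],
  ],
)

```text
time: 34.4
ee_pos: [488.2, 91.2, 129.9]
tool_rot: [0.691, 0.636, -0.252, 0.234]
force: [-1.5, 7.8, 1.9]
grip_width: -0.1
finger_force: 3.9
```

>>> send_rows(
  moves=[
    [[0,-0.4,0.1],[0,0,0],1],
    [[0,0,0],[0,0,0],1],
  ],
)

```text
time: 34.65
ee_pos: [488.2, 91.0, 130.0]
tool_rot: [0.691, 0.636, -0.252, 0.233]
force: [-2.1, 8.4, 1.1]
grip_width: 0.1
finger_force: 4.2
```

>>> send_rows(
  moves=[
    [[0,-0.4,0.1],[0,0,0],1],
    [[0,0,0],[0,0,0],1],
  ],
)

```text
time: 34.9
ee_pos: [488.1, 90.7, 130.0]
tool_rot: [0.691, 0.636, -0.252, 0.233]
force: [-2.2, 8.7, 2.2]
grip_width: 0.1
finger_force: 4.5
```

```bash
python3 st.py 1 0.1 5; python3 -c "
from workcell import telemetry as t
o=t.get_obs();print(o['force'],o['finger_force'],o['ee_pos'])"
```

```text
34.9 [488.1  90.7 130. ] [-2.2  8.7  2.2]
rot [0.001 0.002 0.005] [ 4.8 59.6 30.3] then [ -3.  -38.5 -45.9] then [ -1.5 -19.1  16.1] contact [488.5  92.7 130.6]
-50 145.6
-30 145.2
-10 144.4
10 143.6
30 143.0
50 142.3
[-0.48966619  8.55599248  1.2635803 ] 4.506112597882748 [488.15976282  90.69508147 130.03777975]
```

>>> send_rows(
  moves=[
    [[1,15,-3],[0,0,0],1],
    [[4,50,40],[0,0,0],1],
    [[0,0,58],[0,0,0],1],
    [[0,0,58],[0,0,0],1],
    [[-4,-51,0],[0.17,-0.013,0],1],
  ],
)

```text
time: 35.58
ee_pos: [491.5, 105.9, 285.6]
tool_rot: [0.708, 0.656, -0.189, 0.18]
force: [0.9, -1.4, 0.0]
grip_width: 0.3
finger_force: 0.0
```

>>> send_rows(
  moves=[
    [[-4,-51,0],[0.175,-0.0135,0],1],
    [[-4,-51,0],[0.175,-0.0135,0],1],
    [[-4,-51,0],[0.175,-0.0135,0],1],
    [[-4,-51,0],[0.175,-0.0135,0],1],
    [[-4,-51,0],[0.175,-0.0135,0],1],
  ],
)

```text
time: 36.2
ee_pos: [468.3, -154.4, 282.8]
tool_rot: [0.724, 0.667, 0.128, -0.118]
force: [1.4, -0.2, -0.9]
grip_width: -0.3
finger_force: 0.0
```

>>> send_rows(
  moves=[
    [[-4,-51,0],[0.175,-0.0135,0],1],
    [[-4,-51,0],[0.175,-0.0135,0],1],
    [[0,0,0],[0,0,0],1],
    [[0,0,0],[0,0,0],1],
  ],
)

```text
time: 36.7
ee_pos: [460.8, -254.6, 280.8]
tool_rot: [0.691, 0.637, 0.249, -0.234]
force: [0.1, 0.2, 0.3]
grip_width: 0.1
finger_force: 0.0
```

```bash
python3 st.py -1 0.3 6
```

```text
36.7 [ 460.8 -254.6  280.8] [0.1 0.2 0.3]
rot [ 0.002 -0.006  0.003] [   4.9   50.9 -123.7] then [  3.   38.5 -45.9] then [ 1.5 19.1 16.1] contact [ 470.2 -146.1  127.3]
-50 144.7
-30 144.3
-10 144.1
10 143.6
30 144.0
50 142.4
```

>>> send_rows(
  moves=[
    [[1.6,17,-41.2],[0,0,0],1],
    [[1.6,17,-41.2],[0,0,0],1],
    [[1.7,16.9,-41.3],[0,0,0],1],
    [[1.5,19.2,-23],[0,0,0],1],
    [[1.5,19.3,-22.9],[0,0,0],1],
  ],
)

```text
time: 37.38
ee_pos: [469.5, -162.5, 112.8]
tool_rot: [0.69, 0.639, 0.249, -0.232]
force: [0.1, 0.5, 0.1]
grip_width: 0.1
finger_force: 0.0
```

>>> send_rows(
  moves=[
    [[0.6,7.6,6.4],[0,0,0],1],
    [[0.4,5.7,4.8],[0,0,0],1],
    [[0,0,0],[0,0,0],1],
    [[0,0,0],[0,0,0],1],
  ],
)

```text
time: 37.88
ee_pos: [470.6, -152.5, 124.3]
tool_rot: [0.691, 0.637, 0.25, -0.232]
force: [-0.3, 0.1, 0.1]
grip_width: 0.1
finger_force: 0.0
```

>>> send_rows(
  moves=[
    [[-0.3,2.5,1.2],[0,0,0],1],
    [[-0.3,2,1],[0,0,0],1],
    [[0,0,0],[0,0,0],1],
  ],
)

```text
time: 38.25
ee_pos: [469.4, -147.3, 125.3]
tool_rot: [0.691, 0.637, 0.25, -0.233]
force: [-0.9, -0.4, 0.0]
grip_width: -0.0
finger_force: 0.0
```

>>> send_rows(
  moves=[
    [[0.1,1,0.4],[0,0,0],1],
    [[0,0,0],[0,0,0],1],
  ],
)

```text
time: 38.5
ee_pos: [469.5, -146.3, 125.6]
tool_rot: [0.691, 0.637, 0.25, -0.233]
force: [0.9, -0.1, 0.8]
grip_width: -0.3
finger_force: 0.3
```

>>> send_rows(
  moves=[
    [[0.1,1,0.4],[0,0,0],1],
    [[0,0,0],[0,0,0],1],
  ],
)

```text
time: 38.75
ee_pos: [469.6, -145.8, 125.9]
tool_rot: [0.691, 0.637, 0.249, -0.232]
force: [-1.0, -4.0, -1.2]
grip_width: -0.4
finger_force: 2.0
```

>>> send_rows(
  moves=[
    [[0.1,0.7,0.3],[0,0,0],1],
    [[0,0,0],[0,0,0],1],
  ],
)

```text
time: 39.0
ee_pos: [469.7, -144.8, 126.3]
tool_rot: [0.691, 0.637, 0.249, -0.233]
force: [-0.4, -4.3, -1.5]
grip_width: -0.2
finger_force: 2.3
```

>>> send_rows(
  moves=[
    [[0.1,1,0.4],[0,0,0],1],
    [[0.1,1,0.4],[0,0,0],1],
  ],
)

```text
time: 39.25
ee_pos: [469.9, -142.7, 127.2]
tool_rot: [0.691, 0.637, 0.25, -0.233]
force: [-1.8, -5.2, -2.2]
grip_width: -0.2
finger_force: 2.7
```

>>> send_rows(
  moves=[
    [[0.1,1,0.4],[0,0,0],1],
    [[0.1,1,0.3],[0,0,0],1],
  ],
)

```text
time: 39.5
ee_pos: [470.1, -140.6, 127.9]
tool_rot: [0.691, 0.637, 0.25, -0.233]
force: [-0.6, -5.0, -1.9]
grip_width: -0.2
finger_force: 2.8
```

>>> send_rows(
  moves=[
    [[0.1,1,0.3],[0,0,0],1],
    [[0.1,1,0.3],[0,0,0],1],
  ],
)

```text
time: 39.75
ee_pos: [470.2, -138.6, 128.4]
tool_rot: [0.691, 0.637, 0.249, -0.233]
force: [-2.1, -5.5, -3.5]
grip_width: -0.2
finger_force: 2.9
```

>>> send_rows(
  moves=[
    [[0.1,1,0.3],[0,0,0],1],
  ],
)

```text
time: 39.88
ee_pos: [470.3, -137.6, 128.8]
tool_rot: [0.691, 0.637, 0.249, -0.233]
force: [-1.1, -5.6, -2.5]
grip_width: -0.2
finger_force: 2.6
```

>>> send_rows(
  moves=[
    [[0.1,0.8,0.2],[0,0,0],1],
  ],
)

```text
time: 40.0
ee_pos: [470.4, -136.7, 129.0]
tool_rot: [0.691, 0.637, 0.249, -0.233]
force: [-1.5, -5.1, -2.6]
grip_width: 0.1
finger_force: 2.8
```

>>> send_rows(
  moves=[
    [[0.1,0.7,0.2],[0,0,0],1],
  ],
)

```text
time: 40.12
ee_pos: [470.5, -136.1, 129.1]
tool_rot: [0.691, 0.637, 0.249, -0.233]
force: [-2.2, -4.2, -2.9]
grip_width: -0.4
finger_force: 2.6
```

>>> send_rows(
  moves=[
    [[0,0.7,0.1],[0,0,0],1],
  ],
)

```text
time: 40.25
ee_pos: [470.5, -135.4, 129.3]
tool_rot: [0.691, 0.637, 0.249, -0.233]
force: [-1.4, -6.2, -2.2]
grip_width: -0.2
finger_force: 2.8
```

>>> send_rows(
  moves=[
    [[0.1,0.6,0.1],[0,0,0],1],
  ],
)

```text
time: 40.38
ee_pos: [470.6, -134.8, 129.4]
tool_rot: [0.691, 0.637, 0.249, -0.233]
force: [-2.3, -5.2, -2.9]
grip_width: -0.2
finger_force: 2.8
```

>>> send_rows(
  moves=[
    [[0,0.7,0.1],[0,0,0],1],
  ],
)

```text
time: 40.5
ee_pos: [470.6, -134.2, 129.5]
tool_rot: [0.691, 0.637, 0.249, -0.233]
force: [-0.9, -5.3, -2.5]
grip_width: -0.1
finger_force: 2.7
```

>>> send_rows(
  moves=[
    [[0.1,0.7,0.1],[0,0,0],1],
  ],
)

```text
time: 40.62
ee_pos: [470.7, -133.4, 129.7]
tool_rot: [0.691, 0.637, 0.249, -0.233]
force: [-3.0, -4.9, -1.8]
grip_width: -0.4
finger_force: 2.8
```

>>> send_rows(
  moves=[
    [[0,0.6,0.1],[0,0,0],1],
  ],
)

```text
time: 40.75
ee_pos: [470.7, -132.8, 129.8]
tool_rot: [0.691, 0.637, 0.249, -0.233]
force: [-2.0, -5.2, -1.9]
grip_width: 0.0
finger_force: 2.8
```

>>> send_rows(
  moves=[
    [[0.1,0.6,0.1],[0,0,0],1],
  ],
)

```text
time: 40.88
ee_pos: [470.8, -132.3, 129.9]
tool_rot: [0.691, 0.637, 0.249, -0.233]
force: [-2.1, -5.8, -2.1]
grip_width: 0.0
finger_force: 3.0
```

>>> send_rows(
  moves=[
    [[0,0.6,0.1],[0,0,0],1],
  ],
)

```text
time: 41.0
ee_pos: [470.8, -131.7, 130.0]
tool_rot: [0.691, 0.637, 0.249, -0.233]
force: [-2.7, -5.5, -1.6]
grip_width: 0.1
finger_force: 2.6
```

>>> send_rows(
  moves=[
    [[0.1,0.6,0],[0,0,0],1],
  ],
)

```text
time: 41.12
ee_pos: [470.9, -131.0, 130.0]
tool_rot: [0.691, 0.637, 0.249, -0.233]
force: [-2.1, -5.2, -1.4]
grip_width: -0.1
finger_force: 2.9
```

>>> send_rows(
  moves=[
    [[0,0.6,0.1],[0,0,0],1],
  ],
)

```text
time: 41.25
ee_pos: [470.9, -130.4, 130.1]
tool_rot: [0.691, 0.637, 0.249, -0.233]
force: [-1.9, -5.2, -1.6]
grip_width: 0.0
finger_force: 2.8
```

>>> send_rows(
  moves=[
    [[0,0.5,0],[0,0,0],1],
    [[0,0,0],[0,0,0],1],
  ],
)

```text
time: 41.5
ee_pos: [470.9, -130.0, 130.2]
tool_rot: [0.691, 0.637, 0.249, -0.233]
force: [-2.6, -5.0, -2.3]
grip_width: 0.4
finger_force: 2.8
```

>>> send_rows(
  moves=[
    [[0,0.6,0],[0,0,0],1],
  ],
)

```text
time: 41.62
ee_pos: [471.0, -129.4, 130.3]
tool_rot: [0.691, 0.637, 0.25, -0.233]
force: [-2.4, -5.7, -0.4]
grip_width: 0.1
finger_force: 3.0
```

>>> send_rows(
  moves=[
    [[0.1,0.6,0],[0,0,0],1],
  ],
)

```text
time: 41.75
ee_pos: [471.1, -128.8, 130.3]
tool_rot: [0.691, 0.637, 0.25, -0.233]
force: [-2.8, -4.3, -0.8]
grip_width: -0.0
finger_force: 2.7
```

>>> send_rows(
  moves=[
    [[0,0.5,0],[0,0,0],1],
  ],
)

```text
time: 41.88
ee_pos: [471.1, -128.3, 130.4]
tool_rot: [0.691, 0.637, 0.25, -0.233]
force: [-3.0, -5.6, -0.5]
grip_width: 0.1
finger_force: 2.9
```

>>> send_rows(
  moves=[
    [[0,0.5,0],[0,0,0],1],
    [[0,0,0],[0,0,0],1],
  ],
)

```text
time: 42.12
ee_pos: [471.1, -127.8, 130.4]
tool_rot: [0.691, 0.637, 0.25, -0.233]
force: [-2.7, -5.6, -0.6]
grip_width: -0.0
finger_force: 2.7
```

>>> send_rows(
  moves=[
    [[0,0.6,0],[0,0,0],1],
  ],
)

```text
time: 42.25
ee_pos: [471.1, -127.2, 130.4]
tool_rot: [0.691, 0.637, 0.25, -0.233]
force: [-2.2, -6.0, -1.1]
grip_width: 0.1
finger_force: 3.0
```

>>> send_rows(
  moves=[
    [[0,0.5,0],[0,0,0],1],
  ],
)

```text
time: 42.38
ee_pos: [471.2, -126.7, 130.5]
tool_rot: [0.691, 0.637, 0.25, -0.233]
force: [-2.1, -5.9, -0.8]
grip_width: 0.0
finger_force: 3.0
```

>>> send_rows(
  moves=[
    [[0,0.5,0],[0,0,0],1],
  ],
)

```text
time: 42.5
ee_pos: [471.2, -126.3, 130.5]
tool_rot: [0.691, 0.637, 0.25, -0.233]
force: [-2.2, -5.0, -0.2]
grip_width: -0.1
finger_force: 3.0
```

>>> send_rows(
  moves=[
    [[0,0.5,0],[0,0,0],1],
    [[0,0,0],[0,0,0],1],
  ],
)

```text
time: 42.75
ee_pos: [471.2, -125.7, 130.5]
tool_rot: [0.691, 0.637, 0.25, -0.233]
force: [-2.2, -6.2, -0.7]
grip_width: -0.1
finger_force: 2.9
```

```bash
python3 st.py -1 0 7
```

```text
42.75 [ 471.2 -125.7  130.5] [-2.2 -6.2 -0.7]
rot [ 0.003 -0.004  0.003] [ -4.2 -60.4  30.6] then [  3.   38.5 -45.9] then [ 1.5 19.1 16.1] contact [ 471.5 -128.6  131.3]
-50 141.2
-30 142.5
-10 141.5
10 None
30 None
50 None
```

>>> send_rows(
  moves=[
    [[0,0.5,0],[0,0,0],1],
  ],
)

```text
time: 42.92
ee_pos: [471.3, -125.3, 130.6]
tool_rot: [0.691, 0.637, 0.25, -0.233]
force: [-2.0, -6.7, -0.2]
grip_width: 0.1
finger_force: 2.9
```

>>> send_rows(
  moves=[
    [[0,0.5,0],[0,0,0],1],
  ],
)

```text
time: 43.05
ee_pos: [471.3, -124.9, 130.6]
tool_rot: [0.691, 0.637, 0.25, -0.233]
force: [-2.9, -6.8, -0.7]
grip_width: 0.0
finger_force: 3.2
```

>>> send_rows(
  moves=[
    [[0,0.5,0],[0,0,0],1],
    [[0,0,0],[0,0,0],1],
  ],
)

```text
time: 43.3
ee_pos: [471.3, -124.5, 130.6]
tool_rot: [0.691, 0.637, 0.25, -0.232]
force: [-2.5, -7.2, -0.3]
grip_width: -0.2
finger_force: 3.3
```

>>> send_rows(
  moves=[
    [[0,0.5,0],[0,0,0],1],
    [[0,0,0],[0,0,0],1],
  ],
)

```text
time: 43.55
ee_pos: [471.4, -124.2, 130.7]
tool_rot: [0.691, 0.637, 0.25, -0.232]
force: [-2.6, -7.8, 0.3]
grip_width: -0.0
finger_force: 3.6
```

>>> send_rows(
  moves=[
    [[0,0.5,0],[0,0,0],1],
    [[0,0,0],[0,0,0],1],
  ],
)

```text
time: 43.8
ee_pos: [471.4, -123.9, 130.7]
tool_rot: [0.691, 0.637, 0.249, -0.232]
force: [-2.4, -7.9, 0.0]
grip_width: -0.1
finger_force: 4.0
```

>>> send_rows(
  moves=[
    [[0,0.4,0],[0,0,0],1],
    [[0,0,0],[0,0,0],1],
  ],
)

```text
time: 44.05
ee_pos: [471.4, -123.6, 130.7]
tool_rot: [0.691, 0.637, 0.249, -0.232]
force: [-3.8, -8.6, 0.8]
grip_width: -0.0
finger_force: 4.3
```

>>> send_rows(
  moves=[
    [[-1,-15,-3],[0,0,0],1],
    [[-4,-50,40],[0,0,0],1],
    [[0,0,58],[0,0,0],1],
    [[0,0,58],[0,0,0],1],
    [[4,51,0],[-0.17,0.013,0],1],
  ],
)

```text
time: 44.68
ee_pos: [472.3, -139.4, 286.3]
tool_rot: [0.712, 0.653, 0.191, -0.173]
force: [1.7, 1.8, 1.0]
grip_width: -0.3
finger_force: 0.0
```

>>> send_rows(
  moves=[
    [[4,51,0],[-0.175,0.0135,0],1],
    [[4,51,0],[-0.175,0.0135,0],1],
    [[4,51,0],[-0.175,0.0135,0],1],
    [[4,51,0],[-0.175,0.0135,0],1],
    [[4,51,0],[-0.175,0.0135,0],1],
  ],
)

```text
time: 45.3
ee_pos: [489.9, 121.9, 283.5]
tool_rot: [0.724, 0.667, -0.129, 0.121]
force: [0.7, -0.4, 0.4]
grip_width: -0.0
finger_force: 0.0
```

>>> send_rows(
  moves=[
    [[4,51,0],[-0.175,0.0135,0],1],
    [[4,51,0],[-0.175,0.0135,0],1],
    [[0,0,0],[0,0,0],1],
    [[0,0,0],[0,0,0],1],
  ],
)

```text
time: 45.8
ee_pos: [498.0, 221.9, 281.3]
tool_rot: [0.69, 0.637, -0.253, 0.233]
force: [0.3, -1.0, -0.1]
grip_width: -0.3
finger_force: 0.0
```

```bash
python3 st.py 1 0.1 8;python3 - <<'E'
import cv2
p=cv2.imread('pics/l_8.png'); cv2.imwrite('pics/l_8c.png',cv2.resize(p[130:230,210:343],(800,600),interpolation=cv2.INTER_CUBIC))
E
```

```text
45.8 [498.  221.9 281.3] [ 0.3 -1.  -0.1]
rot [ 0.002 -0.001  0.004] [  -5.   -71.6 -120.9] then [ -3.  -38.5 -45.9] then [ -1.5 -19.1  16.1] contact [488.5  92.7 130.6]
-50 140.9
-30 141.3
-10 141.0
10 140.9
30 143.3
50 141.2
```

View pics/l_8c.png

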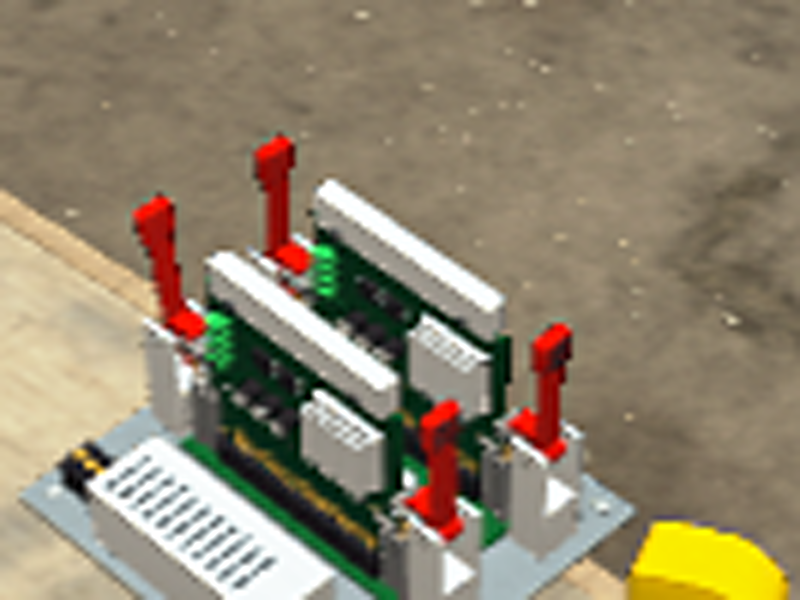

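The crop shows the right lever upright at (440,450), the left nearly upright at (160,250), and the board down and level. I'll feel the left lever once more, since it was tightened while the right end was still high.

>>> send_rows(
  moves=[
    [[-1.7,-23.9,-40.3],[0,0,0],1],
    [[-1.7,-23.9,-40.3],[0,0,0],1],
    [[-1.6,-23.8,-40.3],[0,0,0],1],
    [[-1.5,-19.2,-23],[0,0,0],1],
    [[-1.5,-19.3,-22.9],[0,0,0],1],
  ],
)

```text
time: 46.48
ee_pos: [490.4, 108.9, 116.4]
tool_rot: [0.693, 0.635, -0.251, 0.233]
force: [0.0, -0.3, -0.3]
grip_width: -0.0
finger_force: 0.0
```

>>> send_rows(
  moves=[
    [[-0.6,-7.6,6.4],[0,0,0],1],
    [[-0.4,-5.7,4.8],[0,0,0],1],
    [[0,0,0],[0,0,0],1],
    [[0,0,0],[0,0,0],1],
  ],
)

```text
time: 46.98
ee_pos: [489.9, 98.8, 127.6]
tool_rot: [0.691, 0.636, -0.251, 0.234]
force: [-0.8, 1.1, -0.3]
grip_width: 0.0
finger_force: 0.0
```

>>> send_rows(
  moves=[
    [[-0.7,-2.7,1],[0,0,0],1],
    [[-0.7,-2.3,1],[0,0,0],1],
    [[0,0,0],[0,0,0],1],
  ],
)

```text
time: 47.35
ee_pos: [487.8, 93.2, 128.4]
tool_rot: [0.69, 0.636, -0.252, 0.234]
force: [0.4, 0.1, -0.2]
grip_width: -0.2
finger_force: 0.0
```

>>> send_rows(
  moves=[
    [[0,-0.8,0.2],[0,0,0],1],
    [[0,0,0],[0,0,0],1],
  ],
)

```text
time: 47.6
ee_pos: [487.9, 92.7, 128.5]
tool_rot: [0.691, 0.636, -0.252, 0.234]
force: [-0.2, 2.2, -1.2]
grip_width: -0.1
finger_force: 0.8
```

>>> send_rows(
  moves=[
    [[0,-0.6,0.1],[0,0,0],1],
    [[0,0,0],[0,0,0],1],
  ],
)

```text
time: 47.85
ee_pos: [487.9, 92.4, 128.5]
tool_rot: [0.691, 0.637, -0.252, 0.233]
force: [-0.7, 5.4, -0.8]
grip_width: -0.1
finger_force: 2.6
```

>>> send_rows(
  moves=[
    [[0,-0.6,0.1],[0,0,0],1],
    [[0,0,0],[0,0,0],1],
  ],
)

```text
time: 48.1
ee_pos: [487.8, 92.0, 128.6]
tool_rot: [0.691, 0.637, -0.251, 0.233]
force: [-1.1, 5.3, -1.0]
grip_width: 0.3
finger_force: 2.9
```

>>> send_rows(
  moves=[
    [[0,-0.6,0.1],[0,0,0],1],
    [[0,0,0],[0,0,0],1],
  ],
)

```text
time: 48.35
ee_pos: [487.8, 91.6, 128.7]
tool_rot: [0.691, 0.637, -0.251, 0.233]
force: [-0.9, 6.3, -0.2]
grip_width: -0.0
finger_force: 3.3
```

>>> send_rows(
  moves=[
    [[0,-0.5,0.1],[0,0,0],1],
    [[0,0,0],[0,0,0],1],
  ],
)

```text
time: 48.6
ee_pos: [487.8, 91.2, 128.8]
tool_rot: [0.691, 0.637, -0.251, 0.233]
force: [-1.8, 6.9, -0.0]
grip_width: -0.0
finger_force: 3.7
```

>>> send_rows(
  moves=[
    [[0,-0.5,0.1],[0,0,0],1],
    [[0,0,0],[0,0,0],1],
  ],
)

```text
time: 48.85
ee_pos: [487.8, 90.9, 128.9]
tool_rot: [0.691, 0.637, -0.251, 0.233]
force: [-0.9, 7.3, -0.4]
grip_width: -0.2
finger_force: 4.1
```

>>> send_rows(
  moves=[
    [[0,-0.5,0.1],[0,0,0],1],
    [[0,0,0],[0,0,0],1],
  ],
)

```text
time: 49.1
ee_pos: [487.8, 90.6, 128.9]
tool_rot: [0.691, 0.637, -0.251, 0.233]
force: [-1.0, 9.1, -0.5]
grip_width: -0.1
finger_force: 4.5
```

>>> send_rows(
  moves=[
    [[0,-0.4,0.1],[0,0,0],1],
    [[0,0,0],[0,0,0],1],
  ],
)

```text
time: 49.35
ee_pos: [487.8, 90.3, 129.0]
tool_rot: [0.691, 0.637, -0.251, 0.233]
force: [-1.2, 8.9, -0.4]
grip_width: 0.1
finger_force: 4.8
```

>>> send_rows(
  moves=[
    [[1,15,-3],[0,0,0],1],
    [[4,50,40],[0,0,0],1],
    [[0,0,58],[0,0,0],1],
    [[0,0,58],[0,0,0],1],
    [[0,0,0],[0,0,0],1],
  ],
)

```text
time: 49.98
ee_pos: [495.1, 153.6, 287.5]
tool_rot: [0.692, 0.635, -0.248, 0.236]
force: [-0.6, 0.1, -0.2]
grip_width: -0.3
finger_force: 0.0
```

Run:
```python
from h import *
from lev import *
A=[]
for k in range(12):
    p,d,c=cam('scene'); A.append(d)
d=np.median(A,0); W=pts(d,c)
D=W[...,:2]-S0; oo=D@U; x=D@np.array([.997,-.0767]); Z=W[...,2]
for xc in(0,66):
  for a in range(-50,60,20):
    m=(Z>132)&(Z<160)&(abs(x-xc)<9)&(abs(oo-a)<9); q=Z[m]; print(xc,a,np.percentile(q,[70,90]).round(1))
hsv=cv2.cvtColor(p,cv2.COLOR_BGR2HSV); H,S=hsv[...,0].astype(int),hsv[...,1]
for s in(1,-1):
  for xc in (0,66):
    m=((H<6)|(H>174))&(S>170)&(abs(x-xc)<14)&(s*oo>70)&(s*oo<130)&(Z>85)
    P=np.c_[s*oo[m]-88,Z[m]-70]
    if len(P)>8: print('lever',s,xc,len(P),'angle from top pts',np.arctan2(*P[P[:,1]>50].mean(0)).round(2))
o=telemetry.get_obs(); print(o['time'],o['ee_pos'],o['force'])
```

```text
0 -50 [138.7 139.3]
0 -30 [139.6 140.3]
0 -10 [140.2 140.6]
0 10 [140.4 141. ]
0 30 [140.6 141. ]
0 50 [140.9 141.5]
66 -50 [138.7 139.3]
66 -30 [138.9 139.2]
66 -10 [138.7 139.2]
66 10 [138.6 139.4]
66 30 [139.1 139.5]
66 50 [138.5 139.3]
lever 1 0 82 angle from top pts 0.1
lever 1 66 71 angle from top pts -0.03
lever -1 0 85 angle from top pts -0.0
lever -1 66 69 angle from top pts 0.03
50.575 [492.68136004 152.32101513 280.85577281] [0.14982437 0.04469833 0.54748602]
```

```bash
python3 -c "
from workcell import close_job
print(close_job())"
```

```text
the job is handed in; nothing more can be done
None
```

I put the board in the slot with its parts facing the robot and swung both levers in by turns until they felt tight at about 9 N. The last pictures fit both ears resting on their stop screws. I handed the job in at about 50 s with the gripper clear; the hand-in gave no verdict.

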